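# Refit the lid of the battery case with its hinge pin

### The arm

A 6-joint arm with a two-finger parallel gripper is mounted at the origin on the work surface. World frame = base frame: x ahead of the robot, y to its left, z up, the work surface at z = 0. Lengths are in m, angles in degrees, forces in N, time in s.
With the tool pointing down it reaches from about 0.25 to 0.725 m from the base axis. Payload 9.7 kg.
Tool frame: the origin (TCP) lies on the centre line of the jaws, within the pads' length; the fingertips stand 22 mm ahead of it and the grasp point (between the pads) lies 3 mm ahead of it; z points along the fingers, y is the direction in which the jaws open and shut (so a half turn about z gives the same grasp; the last joint's range is limited). The gripper opens to 85 mm and grips with 20 to 120 N. Pads are 22 mm wide; open, the fingers measure 114 mm over their backs; the gripper's body (76 mm by 85 mm) begins 54 mm behind the grasp point. The pads swing forward as they close: fully open they stand 13 mm farther back than shut.
Start: joints at [-69.786, 4.979, 10.078, 95.1, 0, 90], TCP at [0.19, -0.516, 0.232] pointing down, gripper open.
Joint ranges: [-179.16, 179.16], [-48.56, 103.87], [-65.8, 70.77], [-126.05, 130.52], [-82.76, 87.17], [-180, 180]. Speed limits (degrees/s): [127.2, 127.2, 147.25, 180, 180, 180].

### API

Orientations are given as [roll, pitch, yaw] about the fixed x, y, z axes, in that order (R = Rz(yaw) Ry(pitch) Rx(roll)).
In Python, from workcell import get_obs, camera, camera_params, job_done gives the robot as it stands.
- The arm moves only by the tool servo_tool, never from a script. Its argument "steps" is a list of rows, each an object of numbers: "x", "y", "z": the shift along the world's x, y, z in mm; "yaw": the turn about the world's z in degrees. A call has 1 to 12 rows; each row is the pose to reach, as a shift and turn from the pose measured when the call began; what a row does not reach only later rows make up. A row lasts 1/8 s, in which the tool goes at most 62.5 mm and 10.7 degrees, less where a joint would pass 70% of its speed; a pose out of reach is approached as far as the arm can. A call with a gripper value outside its range is refused whole. "grip" is the finger opening in mm, from 0 to 85.4, set as the call begins (left out, the last holds). The fingers move at their own pace and stop on an object; "grip_force" is the grip in N (left out, the last holds). Time passes only in rows, so rows that repeat a pose let the fingers close. It gives the time, the measured TCP pose, the force and the opening at its end, in the units of the state.
- get_obs(): the state, without advancing time (a new reading comes with each control period).
- camera(name): name is "scene" or "top" or "wrist"; returns (picture, depth): 420x560x3 uint8, red, green, blue; 420x560 float32, m along the optical axis (not along the pixel's ray), 0 where there is no reading.
- camera_params(name): a dict with "intrinsics" (3x3 intrinsics, pixels), "rvec" (rotation vector, rad) and "tvec" (3), from world to camera coordinates, as OpenCV has them; the wrist camera has in their place "hand_eye" (4x4, takes a point from camera to tool coordinates, whose origin is the TCP and whose axes are the flange's). Camera axes: x right, y down, z forward; pixel columns grow to the right and rows downward; lengths in m; the calibration is good to about 2 mm. A picture is of the moment at which its call begins: read the wrist's pose just before it. camera_params takes no time and is no camera call.
- job_done(): hands the job in, once; it reports no verdict.
The state is a dict: "time": time; "q": joint angles; "qd": joint speeds; "joint_efforts": joint torques, N m; "ee_pos": TCP position; "tcp_rot": TCP orientation; "wrist_force": force on the tool from outside, world axes, zero at the start; "torque": the same for the moment, N m; "opening": finger opening in m.
Only numpy, scipy, OpenCV 4.12 (cv2) and the standard library are available. Lean on these libraries where they do the work, as an engineer would, in place of code of your own. Each camera call takes 0.05 s, during which the arm holds its last target.

### The job

The lid is off the blue battery case. Set the lid back on the case, shut, so that its two hinge knuckles sit between the three on the case, then slide the hinge pin through all five knuckles (from whichever end suits) until its grip tab is fully home against the end knuckle, and let go. Leave the other things on the shelf where they are.

Things in the scene. Friction and masses are not known exactly. Their poses are not given: they have to be found in the camera images.
- case: open-topped blue case, heavy, does not shift; origin under its middle, z up, y along the hinge, x towards the hinge side. 110 mm (x) by 136 mm (y), rim 60 mm above the shelf, walls 4 mm; clips on the -x side, spare cells inside up to 38 mm high
- case_hinge (a point): middle of the case's hinge axis: 66 mm along the case's x and 71 mm above its origin; axes as case. Three round knuckles (22 mm outside, hole 14 mm, each 22 mm wide, centred at y = -54, 0 and 54 mm) stand behind the back rim, so the hinge ends at y = -65 and 65 mm and has two gaps of 32 mm
- lid: loose blue lid, right way up on the shelf, 0.2 to 0.4 kg; origin 49 mm under lid_grip, x towards its hinge side, z up. 108 x 136 mm, 22 mm thick, plus a rounded lip 6 mm deep underneath, front and back, that drops inside the case's walls with 2 mm play. Seated, its origin is 54 mm above the case's, axes alike
- lid_grip (a point): centre of the carry handle bar on top of the lid, 49 mm above the shelf at the start, 103 mm above it once seated on the case, over the case's middle. The bar is 18 mm wide (lid x), 92 mm long (lid y), 14 mm high, its underside 14 mm above the lid's top, with a post at each end
- lid_hinge (a point): middle of the lid's hinge axis: 66 mm along the lid's x from lid_grip and 32 mm below it. The lid's two knuckles (22 mm outside, hole 14 mm, each 26 mm wide) are centred at y = -27 and 27 mm from here, with 3 mm play each side in the case's gaps. It comes to lie on case_hinge when the lid is seated
- pin: loose hinge pin, 190 mm long, 0.08 to 0.15 kg, lying on the shelf; origin half-way along it, on its underside; x runs from the flat grip tab to the nose of the steel rod. The rod is 10 mm thick, 140 mm long, its last 15 mm tapering to 4 mm
- pin_grip (a point): centre of the pin's grip tab, 5 mm above the shelf at the start and 70 mm along the pin's -x from its origin. The tab is 50 mm long (x), 24 mm wide (y), 10 mm thick (z); its shoulder, where the rod begins, is 25 mm along +x from here
- pin_mid (a point): point on the rod's axis 65 mm along +x from the shoulder (90 mm from pin_grip). It lies on case_hinge when the pin is fully home from either end; the nose then stands 10 mm out of the far knuckle
- vase: empty white ceramic vase, 200 mm tall, 104 mm across, standing; origin at the centre of its foot. Stays where it is
- bowl: aluminium bowl of AA cells, 140 mm across, 45 mm high; origin under its centre. Stays where it is
- tray: black silicone tray of button cells, 75 x 125 x 14 mm; origin under its centre. Stays where it is
- rear_light: red bicycle rear light, 34 x 66 x 32 mm; origin under its centre. Stays where it is
- torch: aluminium pocket torch lying down, 145 mm long, 46 mm high; origin on the shelf under its middle. Stays where it is
- brush: wooden shoe brush, 150 x 52 x 46 mm; origin under its centre. Stays where it is
Things that resemble listed ones, but are neither listed nor needed, are in the scene too. Of the things like the pin, leave any that is green; of the rest the larger one is meant.

How it is judged (in metres and radians):
On the way, in this order (a step that is already met when the one before it is completed fails the run):
1. the lid sits shut on the case, its hinge axis within 8 mm of the case's, and is let go, with the pin not yet in (distance between lid_hinge and case_hinge below 0.008 m and angle between the z axis of lid_grip and the z axis of case_hinge, either way round below 0.06 rad and contact force between the fingers and lid below 0.1 N and distance between pin_mid and case_hinge above 0.1 m), for 0.2 s.
2. the pin is through all five knuckles, fully home to within 8 mm (distance between each of lid_hinge, pin_mid and case_hinge below 0.008 m and angle between the z axis of lid_grip and the z axis of case_hinge, either way round below 0.06 rad and angle between the x axis of pin_mid and the y axis of case_hinge, either way round below 0.06 rad), for 0.2 s.
At the end, for the whole second after the job is handed in: The lid sits shut on the case (level with it within 0.06 rad, the two hinge axes within 8 mm), the pin lies along the hinge (within 0.06 rad) with its mid point within 8 mm of the hinge's middle, so through all five knuckles with its tab at the end knuckle, and both are at rest (all of step 2 and linear speed of each of lid, pin below 0.02 m/s); the robot touches nothing.
It fails at once if the vase, bowl, tray, rear light, torch or brush is moved more than 40 mm (distance of any of vase, bowl, tray, rear_light, torch, brush from where it was at the start of the episode above 0.04 m).
It fails at once if the vase is tipped (angle between vase's own z axis and vertical above 0.35 rad).
It also fails if it takes over 62 s, if anything falls off the work surface, if the arm or the gripper's body presses on something with over 40 N, if the wrist force passes 120 N, or if a joint passes its speed limit or range.

## Working session

There is one attempt and no reset: what is moved stays moved. The work goes in short steps, Python scripts to look and compute and a tool call to move; the robot and the scene stay as the last step left them, time stands still between calls to the robot, and variables do not carry over. Pictures are saved under pics/ and viewed, and the job is handed in when it is done.

Besides the shell and the picture viewer there is one more tool, called as name(argument=value, ...) on one line, values as JSON. servo_tool: Moves the arm, as the interface text tells. Its arguments: {"type":"object","properties":{"steps":{"type":"array"},"grip":{"type":"number"},"grip_force":{"type":"number"}},"required":["steps"]}

```bash
mkdir -p pics; ls
cat > h.py <<'E'
import numpy as np, cv2, json
from workcell import get_obs, camera, camera_params
def save(n,p): cv2.imwrite('pics/'+n+'.png',cv2.cvtColor(p,cv2.COLOR_RGB2BGR))
def ext(name,obs=None):
    P=camera_params(name);K=np.array(P['intrinsics'])
    if 'rvec' in P and P['rvec'] is not None:
        R=cv2.Rodrigues(np.array(P['rvec'],float))[0];t=np.array(P['tvec'],float).ravel()
        return K,R.T,-R.T@t
    H=np.array(P['hand_eye'])
    from scipy.spatial.transform import Rotation as Ro
    Rt=Ro.from_euler('xyz',obs['tcp_rot'],degrees=True).as_matrix() 
    p=np.array(obs['ee_pos'])
    return K,Rt@H[:3,:3],Rt@H[:3,3]+p
def cloud(name,d,obs=None):
    K,R,c=ext(name,obs)
    v,u=np.mgrid[:d.shape[0],:d.shape[1]]
    r=np.stack([(u-K[0,2])/K[0,0],(v-K[1,2])/K[1,1],np.ones_like(u)],-1)*d[...,None]
    return r@R.T+c
E
python3 - <<'E'
from h import *
o=get_obs();print(o)
for n in('scene','top'):
    p,d=camera(n);save(n+'0',p);np.savez(n+'0.npz',p=p,d=d)
    print(n,ext(n))
print(camera_params('wrist'))
E
```

```text
pics
{'time': 0.0, 'q': array([-6.97851020e+01,  5.01079337e+00,  1.00347381e+01,  9.51006607e+01,
        1.36496483e-04,  9.00008826e+01]), 'qd': array([-0.00302278, -0.06164129,  0.03428154,  0.08832983, -0.01583135,
        0.09083172]), 'joint_efforts': array([-4.48080773e-04, -5.20383918e+01,  4.64807332e+01,  1.61975215e-02,
       -1.06161892e-04, -1.49763832e-05]), 'ee_pos': array([ 0.18996775, -0.51590127,  0.23178857]), 'tcp_rot': array([-1.79923284e+02, -1.35314630e-04,  2.02140153e+01]), 'wrist_force': array([ 0.50973749, -0.14224742, -0.68285477]), 'torque': array([ 0.02973459,  0.06600761, -0.0059998 ]), 'opening': 0.08515153378514209}
scene (array([[507.80076518,   0.        , 279.45553573],
       [  0.        , 507.80076518, 206.07798068],
       [  0.        ,   0.        ,   1.        ]]), array([[ 0.34125027,  0.67705634, -0.65202988],
       [ 0.93993267, -0.252174  ,  0.23007576],
       [-0.00865074, -0.6913776 , -0.72244182]]), array([ 1.51480115, -0.33599978,  1.13968362]))
top (array([[390.27745632,   0.        , 279.2038568 ],
       [  0.        , 390.27745632, 209.95042331],
       [  0.        ,   0.        ,   1.        ]]), array([[ 0.01288227, -0.97776958,  0.20928617],
       [-0.99990336, -0.01369062, -0.00241414],
       [ 0.00522573, -0.20923485, -0.97785146]]), array([0.31219274, 0.00532424, 1.1929311 ]))
{'intrinsics': array([[360.16767913,   0.        , 276.66844505],
       [  0.        , 360.16767913, 207.08469594],
       [  0.        ,   0.        ,   1.        ]]), 'hand_eye': array([[-8.58430926e-04, -9.50798091e-01, -3.09810027e-01,
         8.01667736e-02],
       [ 9.99999541e-01, -6.84654816e-04, -6.69642755e-04,
         8.10668290e-04],
       [ 4.24582126e-04, -3.09810460e-01,  9.50798243e-01,
        -1.41515646e-01],
       [ 0.00000000e+00,  0.00000000e+00,  0.00000000e+00,
         1.00000000e+00]])}
```

View pics/scene0.png

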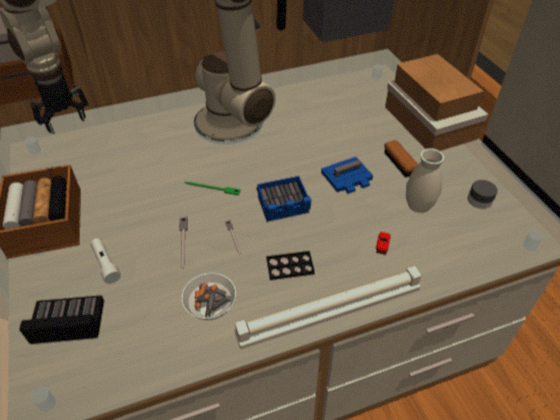

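View pics/top0.png

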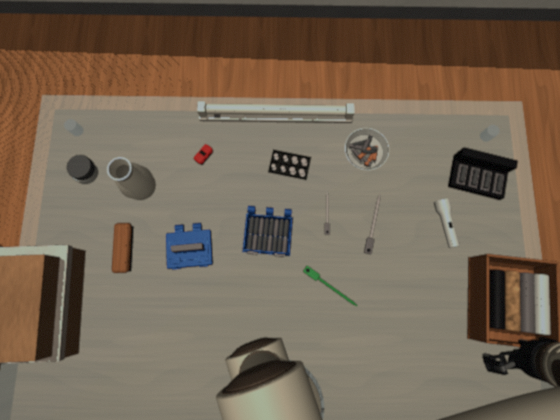

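The top view shows the case at (268,232), the lid at (188,247) and the larger grey pin with its tab at (369,247) and nose at (378,197). The green decoy is at (330,285) and the smaller grey one at (327,215). Next I measure these.

```bash
cat > m.py <<'E'
from h import *
Z=np.load('top0.npz');p,d=Z['p'],Z['d'];C=cloud('top',d)
hsv=cv2.cvtColor(p,cv2.COLOR_RGB2HSV)
print('table z',np.median(C[300:320,400:440,2]))
blue=((hsv[...,0]>100)&(hsv[...,0]<130)&(hsv[...,1]>120)).astype(np.uint8)
blue=cv2.morphologyEx(blue,cv2.MORPH_CLOSE,np.ones((3,3)))
n,l,s,c=cv2.connectedComponentsWithStats(blue)
for i in range(1,n):
    if s[i,4]>200:
        Q=C[l==i];Q=Q[Q[:,2]>.0]
        print('blue',s[i],np.percentile(Q,[1,50,99],axis=0).round(3).tolist())
# everything low near pins
for nm,(u0,u1,v0,v1) in dict(big=(360,385,190,260),small=(318,335,190,238)).items():
    g=p[v0:v1,u0:u1].astype(int); print(nm, 'z',C[v0:v1,u0:u1,2].min().round(4),C[v0:v1,u0:u1,2].max().round(4))
    m=(C[v0:v1,u0:u1,2]>.003); Q=C[v0:v1,u0:u1][m]
    if len(Q)>5:
        print(len(Q)); a=Q[:,:2]; mu=a.mean(0); w,V=np.linalg.eigh(np.cov(a.T)); ax=V[:,1]*np.sign(V[0,1]); t=(a-mu)@ax; print(mu, ax, t.min(),t.max(), mu+ax*t.min(), mu+ax*t.max())
    b=cv2.resize(p[v0-10:v1+10,u0-10:u1+10],None,fx=6,fy=6,interpolation=cv2.INTER_NEAREST);save('crop_'+nm,b)
save('crop_blue',cv2.resize(p[195:280,155:305],None,fx=5,fy=5,interpolation=cv2.INTER_NEAREST))
E
python3 m.py
```

```text
table z 0.0014181160880334387
blue [243 206  49  49 439] [[0.427, -0.033, 0.001], [0.535, 0.032, 0.059], [0.558, 0.104, 0.085]]
blue [ 166  224   46   45 1428] [[0.385, 0.204, 0.023], [0.437, 0.269, 0.029], [0.511, 0.337, 0.035]]
big z -0.0063 1.1929
626
[ 0.51350748 -0.27994827] [ 0.91307752 -0.40778603] -0.3001461079053957 0.12816870013283155 [ 0.23945081 -0.15755288] [ 0.63053543 -0.33221367]
small z -0.0068 1.1929
269
[ 0.54923528 -0.1404078 ] [ 0.95566793 -0.29444663] -0.2694442621916523 0.08794129276446903 [ 0.29173604 -0.06107085] [ 0.63327795 -0.16630182]
```

```bash
ls pics
```

```text
crop_big.png
crop_blue.png
crop_small.png
scene0.png
top0.png
```

View pics/crop_blue.png

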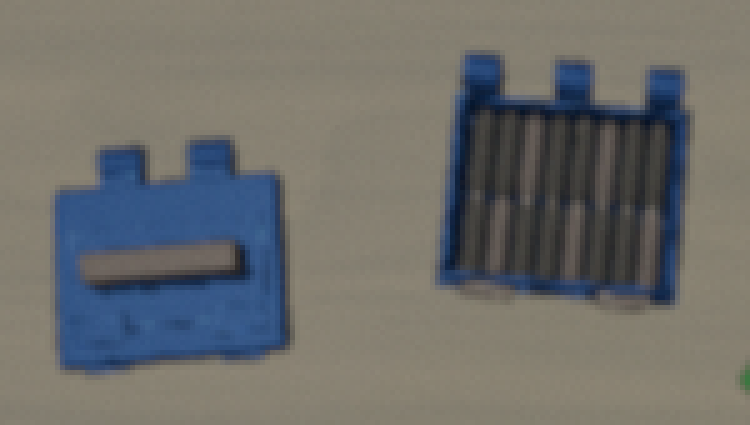

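View pics/crop_big.png

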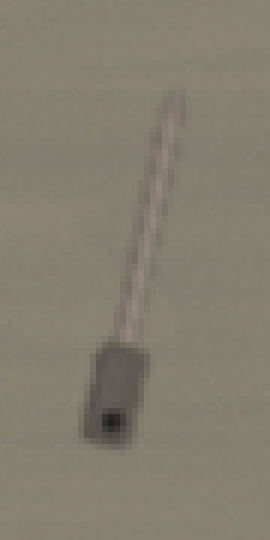

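The crops show the lid turned about +5°, the case about -5° and the pin about -13°. I'll get rough points, then a wrist look.

```bash
cat >> h.py <<'E'
def ray(name,uv,z,obs=None):
    K,R,c=ext(name,obs); r=R@np.linalg.inv(K)@np.array([uv[0],uv[1],1.]); return c+r*(z-c[2])/r[2]
E
python3 - <<'E'
from h import *
for n,uv,z in [('tabc',(350+115/6,180+395/6),.005),('nose',(350+175/6,180+92/6),.005),('lidL',(155+80/5,195+265/5),.056),('lidR',(155+242/5,195+252/5),.056),
 ('caseFL',(155+440/5,195+280/5),.06),('caseFR',(155+672/5,195+298/5),.06),('caseBL',(155+460/5,195+95/5),.06),('caseBR',(155+687/5,195+112/5),.06)]:
    print(n,ray('top',uv,z).round(4))
E
```

```text
tabc [ 0.4581 -0.274   0.005 ]
nose [ 0.6178 -0.3111  0.005 ]
lidL [0.4377 0.3163 0.056 ]
lidR [0.4466 0.2224 0.056 ]
caseFL [0.4314 0.106  0.06  ]
caseFR [ 0.4228 -0.0287  0.06  ]
caseBL [0.5411 0.0977 0.06  ]
caseBR [ 0.5327 -0.0368  0.06  ]
```

servo_tool(steps=[{"x": 30, "y": 30, "z": 30, "yaw": 0}, {"x": 70, "y": 70, "z": 40, "yaw": -5}, {"x": 110, "y": 105, "z": 40, "yaw": -15}, {"x": 150, "y": 140, "z": 40, "yaw": -20}, {"x": 190, "y": 175, "z": 40, "yaw": -20}, {"x": 230, "y": 210, "z": 40, "yaw": -20}, {"x": 270, "y": 240, "z": 40, "yaw": -20}, {"x": 310, "y": 260, "z": 40, "yaw": -20}, {"x": 310, "y": 260, "z": 40, "yaw": -20}, {"x": 310, "y": 260, "z": 40, "yaw": -20}])

```text
time: 1.35
ee_pos: [0.4996, -0.256, 0.2715]
tcp_rot: [-179.9, 0.1, 0.2]
wrist_force: [-0.2, -0.0, 0.0]
opening: 0.0856
```

```bash
cat > look.py <<'E'
import sys,pickle
from h import *
n=sys.argv[1]
o=get_obs();p,d=camera('wrist');save(n,p);pickle.dump((o,p,d),open(n+'.pkl','wb'));print(o['time'],o['ee_pos'],o['tcp_rot'],o['qd'].round(2),o['q'].round(1))
E
python3 look.py w1
```

```text
1.35 [ 0.49964337 -0.25595551  0.2714803 ] [-1.79916323e+02  5.80348645e-02  2.36194412e-01] [-1.09 -0.94 -0.3  -0.04  0.02  0.07] [-27.1   7.8  17.5  99.8   0.  152.6]
```

View pics/w1.png

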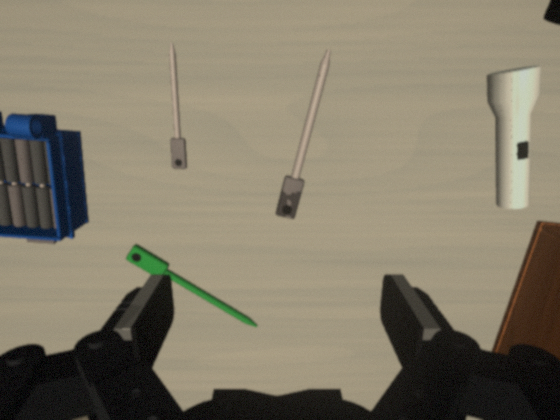

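The wrist view shows the large pin with tab centre near (290,198) and nose near (328,52). The small pin is at (177,110) and the green one at (190,285).

Run:
```python
from h import *; import pickle
o,p,d=pickle.load(open('w1.pkl','rb'))
g=cv2.cvtColor(p,cv2.COLOR_RGB2HSV)
roi=p[30:230,265:345].astype(int)
bg=np.median(p[30:230,265:345].reshape(-1,3),0)
m=(np.abs(roi-cv2.blur(p,(61,61))[30:230,265:345]).sum(2)>60).astype(np.uint8)
m=cv2.morphologyEx(m,cv2.MORPH_CLOSE,np.ones((5,5)))
n,l,s,c=cv2.connectedComponentsWithStats(m);i=1+s[1:,4].argmax();print(s[i])
v,u=np.nonzero(l==i);u=u+265;v=v+30
P=np.array([ray('wrist',(a,b),.007,o)[:2] for a,b in zip(u,v)])
mu=P.mean(0);w,V=np.linalg.eigh(np.cov(P.T));ax=V[:,1]*np.sign(V[0,1])
t=(P-mu)@ax;print(np.degrees(np.arctan2(ax[1],ax[0])),t.max()-t.min())
n_=np.array([-ax[1],ax[0]]);s_=(P-mu)@n_
tab=t<t.min()+.045
print('tab width',np.ptp(s_[tab]),'tabend',mu+ax*t.min(),'grip',mu+ax*(t.min()+.025)+n_*np.median(s_[tab]), 'nose',mu+ax*t.max())
for a in (.06,.1,.14,.18):
    q=abs(t-t.min()-a)<.008;print(a,np.median(s_[q]),np.ptp(s_[q]))
r=s_[(t>t.min()+.06)];rt=t[t>t.min()+.06];k=np.polyfit(rt,r,1);print('rod angle',np.degrees(np.arctan2(ax[1],ax[0])+np.arctan(k[0])), 'off at grip',np.polyval(k,t.min()+.025))
C=cloud('wrist',d,o);print('z tab',C[180:212,285:297,2].mean(),'table',C[100:120,220:250,2].mean(), d[190,290])
```

```text
[  7 135  32  54 889]
-13.426417746420254 0.06485160642163348
tab width 0.028648879045050597 tabend [ 0.43505756 -0.26491087] grip [ 0.45935668 -0.27078952] nose [ 0.4981367  -0.27996918]
0.06 -0.000384606676249598 0.004775686306421428
  return _methods._mean(a, axis=axis, dtype=dtype,
  ret = ret.dtype.type(ret / rcount)
Traceback (most recent call last):
ValueError: zero-size array to reduction operation maximum which has no identity
```

servo_tool(steps=[{"x": -10, "y": 60, "z": 0, "yaw": 10}, {"x": -15, "y": 120, "z": 0, "yaw": 20}, {"x": -20, "y": 180, "z": 0, "yaw": 30}, {"x": -25, "y": 240, "z": 0, "yaw": 40}, {"x": -15, "y": 270, "z": 0, "yaw": 50}, {"x": -5, "y": 290, "z": 0, "yaw": 60}, {"x": 0, "y": 290, "z": 0, "yaw": 70}, {"x": 0, "y": 290, "z": 0, "yaw": 80}, {"x": 0, "y": 290, "z": 0, "yaw": 86}, {"x": 0, "y": 290, "z": 0, "yaw": 86}, {"x": 0, "y": 290, "z": 0, "yaw": 86}])

```text
time: 2.78
ee_pos: [0.4991, 0.0331, 0.272]
tcp_rot: [-180.0, 0.0, 86.0]
wrist_force: [0.2, 0.7, 0.2]
opening: 0.0857
```

```bash
python3 look.py w2
```

```text
2.775 [0.49912925 0.03311153 0.27200395] [-1.79951579e+02  2.63934485e-02  8.59944046e+01] [ 0.36  0.2   0.12 -0.07  0.02 -0.41] [ 3.8 -0.7  8.6 99.4 -0.  97.8]
```

View pics/w2.png

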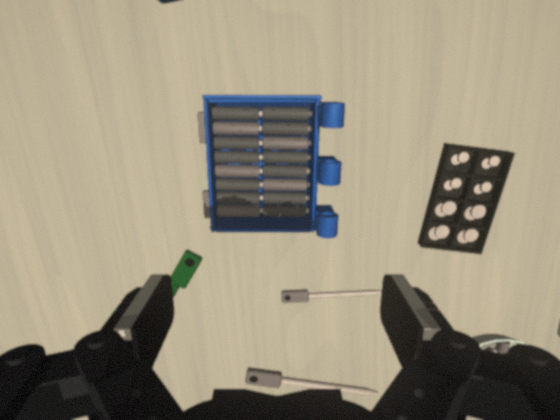

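The case fills (204–321, 96–232), with the knuckles along its right edge at (332,115), (329,171) and (327,222). Fitting it by depth.

```bash
cat > case.py <<'E'
from h import *; import pickle,sys
o,p,d=pickle.load(open(sys.argv[1]+'.pkl','rb'))
C=cloud('wrist',d,o);h=cv2.cvtColor(p,cv2.COLOR_RGB2HSV)
b=(h[...,0]>95)&(h[...,0]<130)&(h[...,1]>120)
b[300:]=0
Z=C[...,2][b];print('hist',np.histogram(Z,bins=np.arange(0,.1,.005)))
print('table',np.median(C[30:80,100:180,2]))
off=float(sys.argv[2]) if len(sys.argv)>2 else 0
m=b&(abs(C[...,2]-.06)<.004)
v,u=np.nonzero(m);P=np.array([ray('wrist',q,.06,o)[:2] for q in zip(u,v)])
R=cv2.minAreaRect((P*1000).astype(np.float32));print('rim rect',R,len(P))
m=b&(C[...,2]>.066)
m=cv2.morphologyEx(m.astype(np.uint8),cv2.MORPH_OPEN,np.ones((3,3)))
n,l,s,c=cv2.connectedComponentsWithStats(m)
for i in range(1,n):
    if s[i,4]>30:
        q=C[l==i];print(s[i],'mean',q.mean(0).round(4),'min',np.percentile(q,2,axis=0).round(4),'max',np.percentile(q,98,axis=0).round(4))
save('z',cv2.resize(p[80:250,180:360],None,fx=4,fy=4,interpolation=cv2.INTER_CUBIC)[:600])
E
python3 case.py w2
```

```text
hist (array([314,  91,  14,  10,  14,  18,  16,  18, 367,  38, 107, 951, 698,
        55, 100, 437, 824,   0,   0]), array([0.   , 0.005, 0.01 , 0.015, 0.02 , 0.025, 0.03 , 0.035, 0.04 ,
       0.045, 0.05 , 0.055, 0.06 , 0.065, 0.07 , 0.075, 0.08 , 0.085,
       0.09 , 0.095]))
table 0.00038911233481850327
rim rect ((494.3333435058594, 38.11293029785156), (132.28271484375, 126.21419525146484), 85.94720458984375) 1553
[320 103  24  24 513] mean [0.5528 0.0874 0.0818] min [0.5435 0.0774 0.0725] max [0.5628 0.0973 0.0833]
[318 161  22  24 465] mean [0.5484 0.0352 0.0838] min [0.5397 0.024  0.0707] max [0.559  0.0439 0.0832]
[316 213  21  24 411] mean [ 0.5451 -0.0185  0.08  ] min [ 0.5361 -0.0294  0.0676] max [ 0.5551 -0.0098  0.083 ]
```

View pics/z.png

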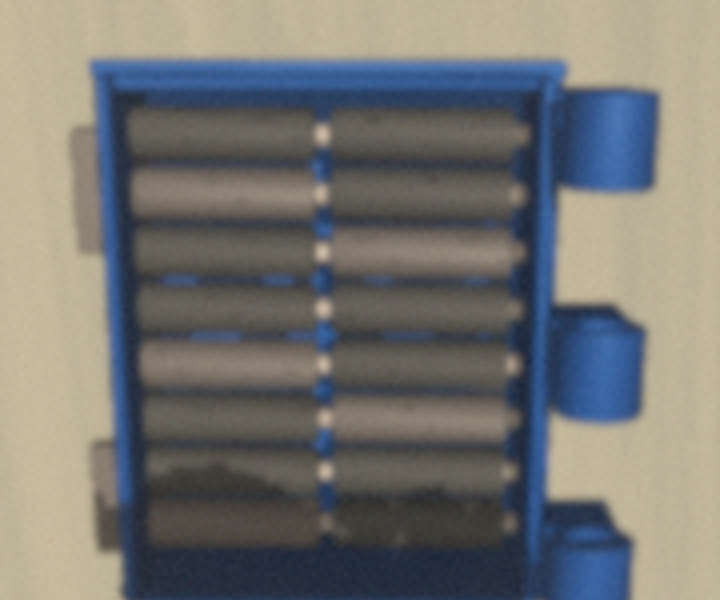

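Run:
```python
from h import *; import pickle
o,p,d=pickle.load(open('w2.pkl','rb'))
for uv in [(203,95.5),(321,95.5),(211.5,232.5)]: print(ray('wrist',uv,.06,o).round(4))
C=cloud('wrist',d,o);print('tab z',C[370:385,255:270,2].mean())
save('z2',cv2.resize(p[190:250,180:360],None,fx=4,fy=4,interpolation=cv2.INTER_CUBIC))
```

```text
[0.4361 0.1117 0.06  ]
[0.5464 0.1039 0.06  ]
[ 0.4265 -0.0263  0.06  ]
tab z 0.009319799861794554
```

View pics/z2.png

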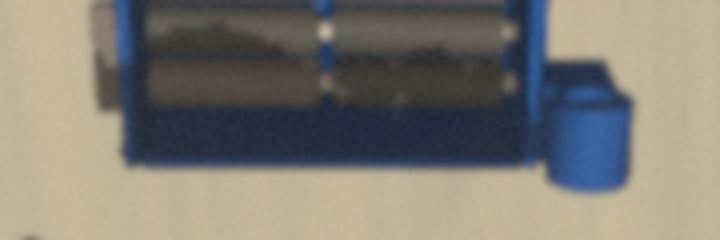

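servo_tool(steps=[{"x": -10, "y": 55, "yaw": 2}, {"x": -20, "y": 110, "yaw": 4}, {"x": -35, "y": 165, "yaw": 6}, {"x": -45, "y": 215, "yaw": 9}, {"x": -50, "y": 232, "yaw": 9}, {"x": -50, "y": 232, "yaw": 9}, {"x": -50, "y": 232, "yaw": 9}])

```text
schema error: expected keys x, y, z, yaw
```

```bash
python3 look.py w3
```

```text
2.825 [0.49917029 0.03324426 0.27193002] [-1.79943700e+02  2.74881178e-02  8.60307896e+01] [ 0.41  0.08  0.03 -0.06  0.12 -0.56] [ 3.8 -0.7  8.6 99.4 -0.  97.8]
```

View pics/w3.png

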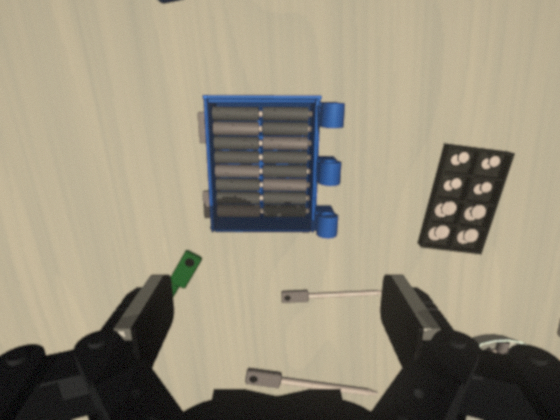

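servo_tool(steps=[{"x": -10, "y": 55, "z": 0, "yaw": 2}, {"x": -20, "y": 110, "z": 0, "yaw": 4}, {"x": -35, "y": 165, "z": 0, "yaw": 6}, {"x": -45, "y": 215, "z": 0, "yaw": 9}, {"x": -50, "y": 232, "z": 0, "yaw": 9}, {"x": -50, "y": 232, "z": 0, "yaw": 9}, {"x": -50, "y": 232, "z": 0, "yaw": 9}])

```text
time: 3.75
ee_pos: [0.4495, 0.2644, 0.272]
tcp_rot: [-179.9, 0.0, 95.0]
wrist_force: [0.1, -0.7, 0.1]
opening: 0.0858
```

```bash
python3 look.py w4
python3 - <<'E'
from h import *; import pickle
o,p,d=pickle.load(open('w2.pkl','rb'))
# knuckle right edges, and y-extents on top
for r in [(180+657/4,80+135/4),(180+643/4,80+360/4),(180+630/4,80+560/4)]: print('edge',ray('wrist',r,.073,o).round(4))
for r in [(180+605/4,80+90/4),(180+605/4,80+187/4),(180+600/4,80+325/4),(180+600/4,80+418/4),(180+590/4,190+100/4),(180+590/4,190+190/4)]: print('top y',ray('wrist',r,.081,o).round(4))
E
```

```text
3.75 [0.44950175 0.26443827 0.27197183] [-1.79945491e+02  4.54152769e-02  9.49878350e+01] [-0.62 -0.21 -0.01 -0.14  0.02 -0.09] [ 30.5   2.2  11.6  99.5  -0.  115.5]
edge [0.5656 0.0866 0.073 ]
edge [0.5616 0.0342 0.073 ]
edge [ 0.5575 -0.0168  0.073 ]
top y [0.5528 0.0977 0.081 ]
top y [0.5523 0.0766 0.081 ]
top y [0.5504 0.0451 0.081 ]
top y [0.5498 0.0227 0.081 ]
top y [ 0.5466 -0.0078  0.081 ]
top y [ 0.546  -0.0316  0.081 ]
```

View pics/w4.png

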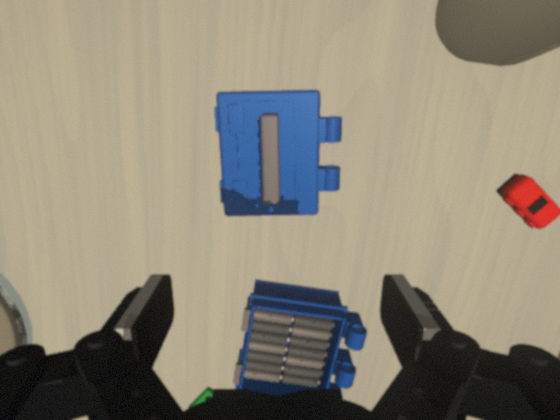

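The lid fills (218–320, 91–215), with the handle bar at (270,159) and the knuckles at (330,129) and (329,178).

Run:
```python
from h import *; import pickle
o,p,d=pickle.load(open('w4.pkl','rb'))
C=cloud('wrist',d,o);h=cv2.cvtColor(p,cv2.COLOR_RGB2HSV)
sub=np.zeros(d.shape,bool);sub[80:230,200:360]=1
m=(C[...,2]>.048)&(C[...,2]<.064)&sub
n,l,s,c=cv2.connectedComponentsWithStats(m.astype(np.uint8));i=1+s[1:,4].argmax();print(s[i],c[i])
v,u=np.nonzero(l==i);P=np.array([ray('wrist',q,.056,o)[:2] for q in zip(u,v)])
print('bar',cv2.minAreaRect((P*1000).astype(np.float32)),P.mean(0),'z',np.median(C[l==i][:,2]))
b=(h[...,0]>95)&(h[...,0]<130)&(h[...,1]>100)&sub
m=b&(abs(C[...,2]-.028)<.0035)
v,u=np.nonzero(m);P=np.array([ray('wrist',q,.028,o)[:2] for q in zip(u,v)])
print('top',cv2.minAreaRect((P*1000).astype(np.float32)),len(P),np.median(C[m][:,2]))
save('z3',cv2.resize(p[80:230,205:355],None,fx=4,fy=4,interpolation=cv2.INTER_CUBIC))
```

```text
[ 260  115   20   90 1597] [269.85222292 158.92172824]
bar ((442.323974609375, 274.6105651855469), (17.847185134887695, 90.20481872558594), 5.99533224105835) [0.44217159 0.27634008] z 0.05595334331103802Traceback (most recent call last):
  File "<stdin>", line 11, in <module>
  File "h.py", line 20, in ray
    K,R,c=ext(name,obs); r=R@np.linalg.inv(K)@np.array([uv[0],uv[1],1.]); return c+r*(z-c[2])/r[2]
          ~~~^^^^^^^^^^
  File "h.py", line 5, in ext
    P=camera_params(name);K=np.array(P['intrinsics'])
ValueError: time passes only in moves, steps and waits
```

```bash
python3 - <<'E'
s=open('h.py').read()
s=s.replace("def ext(","from functools import lru_cache\n@lru_cache\ndef cp(n): return camera_params(n)\ndef ext(").replace("P=camera_params(name)","P=cp(name)")
open('h.py','w').write(s)
E
python3 - <<'E'
from h import *; import pickle
o,p,d=pickle.load(open('w4.pkl','rb'))
C=cloud('wrist',d,o);h=cv2.cvtColor(p,cv2.COLOR_RGB2HSV)
sub=np.zeros(d.shape,bool);sub[80:230,200:360]=1
b=(h[...,0]>95)&(h[...,0]<130)&(h[...,1]>100)&sub
v,u=np.nonzero(b&(abs(C[...,2]-.028)<.0035)&(np.arange(560)[None]<318));P=np.array([ray('wrist',q,.028,o)[:2] for q in zip(u,v)])
print('top',cv2.minAreaRect((P*1000).astype(np.float32)),len(P))
save('z3',cv2.resize(p[80:230,205:355],None,fx=4,fy=4,interpolation=cv2.INTER_CUBIC))
E
```

```text
top ((440.60064697265625, 275.0316467285156), (105.28346252441406, 131.9561309814453), 6.004689693450928) 10030
```

View pics/z3.png

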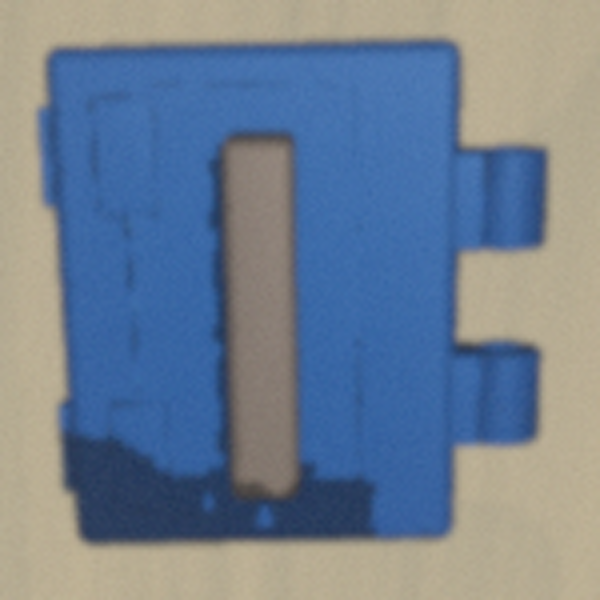

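servo_tool(steps=[{"x": -7, "y": 10, "z": -50, "yaw": 1}, {"x": -7, "y": 10, "z": -100, "yaw": 1}, {"x": -7, "y": 10, "z": -150, "yaw": 1}, {"x": -7, "y": 10, "z": -180, "yaw": 1}, {"x": -7, "y": 10, "z": -200, "yaw": 1}, {"x": -7, "y": 10, "z": -210, "yaw": 1}, {"x": -7, "y": 10, "z": -216, "yaw": 1}, {"x": -7, "y": 10, "z": -216, "yaw": 1}])

```text
time: 4.8
ee_pos: [0.4429, 0.2741, 0.0564]
tcp_rot: [-180.0, 0.0, 95.9]
wrist_force: [0.8, -0.4, -0.7]
opening: 0.0856
```

servo_tool(steps=[{"x": 0, "y": 0, "z": 0, "yaw": 0}, {"x": 0, "y": 0, "z": 0, "yaw": 0}, {"x": 0, "y": 0, "z": 0, "yaw": 0}, {"x": 0, "y": 0, "z": 0, "yaw": 0}, {"x": 0, "y": 0, "z": 0, "yaw": 0}, {"x": 0, "y": 0, "z": 0, "yaw": 0}], grip=5, grip_force=60)

```text
time: 5.55
ee_pos: [0.4439, 0.2746, 0.0574]
tcp_rot: [179.9, -0.0, 95.9]
wrist_force: [3.5, 1.1, 5.2]
opening: 0.0049
```

```bash
python3 look.py w5
```

```text
5.55 [0.4439058  0.27457947 0.05741064] [ 1.79873332e+02 -2.23921361e-02  9.59268287e+01] [-0.11 -0.04 -0.14 -0.03 -0.03 -0.03] [ 31.8   1.3 -13.1  75.4  -0.  115.8]
```

View pics/w5.png

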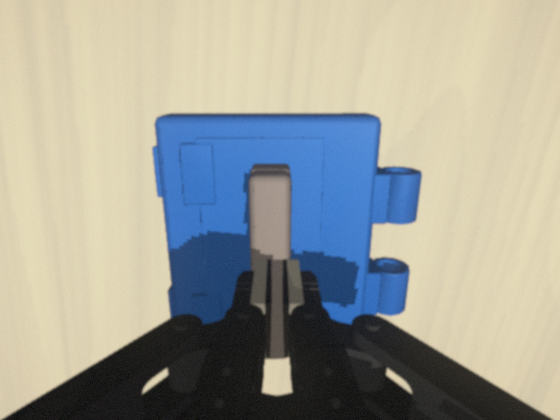

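Run:
```python
from h import *; import pickle
o,p,d=pickle.load(open('w5.pkl','rb'))
C=cloud('wrist',d,o)
for r in (180,210,240,255,262,268,275,285,300,330,350): print(r,[(c,*(C[r,c]*1000).round().astype(int)) for c in (240,260,277,293,310)])
save('z5',cv2.resize(p[150:370,200:350],None,fx=4,fy=2.7,interpolation=cv2.INTER_CUBIC))
pp,dd=camera('scene');save('s5',cv2.resize(pp[130:230,280:420],None,fx=5,fy=5,interpolation=cv2.INTER_CUBIC))
```

```text
180 [(240, np.int64(423), np.int64(310), np.int64(30)), (260, np.int64(433), np.int64(317), np.int64(55)), (277, np.int64(440), np.int64(318), np.int64(56)), (293, np.int64(449), np.int64(313), np.int64(31)), (310, np.int64(457), np.int64(314), np.int64(30))]
210 [(240, np.int64(424), np.int64(295), np.int64(30)), (260, np.int64(435), np.int64(305), np.int64(55)), (277, np.int64(442), np.int64(305), np.int64(55)), (293, np.int64(451), np.int64(297), np.int64(29)), (310, np.int64(459), np.int64(299), np.int64(30))]
240 [(240, np.int64(426), np.int64(279), np.int64(29)), (260, np.int64(436), np.int64(291), np.int64(56)), (277, np.int64(443), np.int64(292), np.int64(55)), (293, np.int64(452), np.int64(282), np.int64(30)), (310, np.int64(461), np.int64(282), np.int64(29))]
255 [(240, np.int64(426), np.int64(270), np.int64(28)), (260, np.int64(436), np.int64(285), np.int64(57)), (277, np.int64(444), np.int64(285), np.int64(56)), (293, np.int64(453), np.int64(273), np.int64(30)), (310, np.int64(462), np.int64(274), np.int64(30))]
262 [(240, np.int64(426), np.int64(266), np.int64(29)), (260
[... 1067 characters left out ...]
84), np.int64(91)), (277, np.int64(446), np.int64(263), np.int64(56)), (293, np.int64(449), np.int64(286), np.int64(92)), (310, np.int64(456), np.int64(282), np.int64(86))]
330 [(240, np.int64(433), np.int64(285), np.int64(109)), (260, np.int64(439), np.int64(286), np.int64(109)), (277, np.int64(448), np.int64(247), np.int64(57)), (293, np.int64(448), np.int64(286), np.int64(109)), (310, np.int64(453), np.int64(286), np.int64(108))]
350 [(240, np.int64(434), np.int64(289), np.int64(123)), (260, np.int64(439), np.int64(274), np.int64(104)), (277, np.int64(449), np.int64(235), np.int64(56)), (293, np.int64(450), np.int64(276), np.int64(105)), (310, np.int64(451), np.int64(291), np.int64(123))]
```

View pics/z5.png

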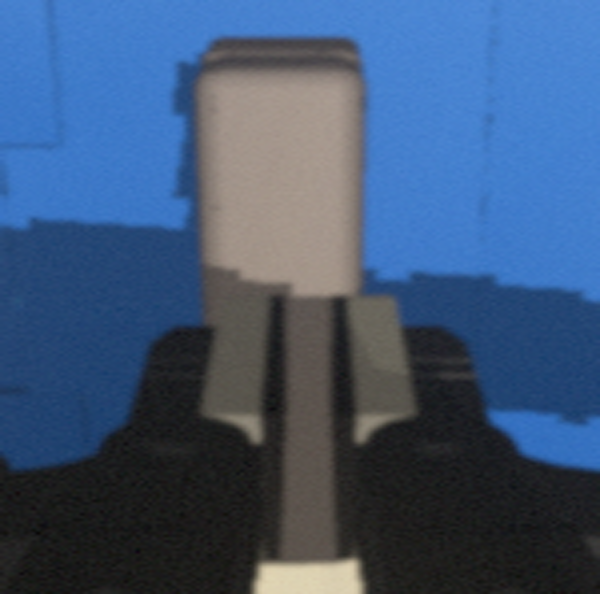

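View pics/s5.png

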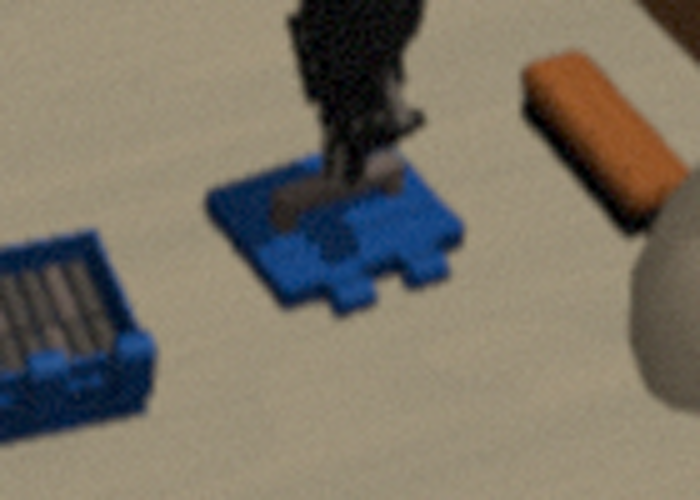

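Run:
```python
from h import *; import pickle
for n in('w4','w2','w5'):
    o,p,d=pickle.load(open(n+'.pkl','rb'));C=cloud('wrist',d,o)
    L=o['ee_pos'][2]-C[...,2]
    for c0,c1 in((60,200),(240,275),(283,320),(370,480)):
        m=np.zeros(d.shape,bool);m[255:400,c0:c1]=1;m&=(d<.2)&(d>0)
        if m.any(): 
            q=np.where(m,L,-9).ravel().argmax();print(n,c0,'max ahead',L.ravel()[q].round(4),np.unravel_index(q,d.shape),'d',d.ravel()[q], (C.reshape(-1,3)[q]-o['ee_pos']).round(4))
```

```text
w4 60 max ahead -0.0111 (np.int64(283), np.int64(171)) d 0.14733592 [-0.0425  0.      0.0111]
w4 240 max ahead -0.0709 (np.int64(389), np.int64(243)) d 0.08885167 [-0.0081  0.008   0.0709]
w4 283 max ahead -0.071 (np.int64(391), np.int64(300)) d 0.08885993 [0.006  0.0087 0.071 ]
w4 370 max ahead -0.0113 (np.int64(301), np.int64(380)) d 0.14954482 [ 0.044  -0.0008  0.0113]
w2 60 max ahead -0.0112 (np.int64(301), np.int64(173)) d 0.14977683 [-0.0425 -0.0017  0.0112]
w2 240 max ahead -0.0705 (np.int64(389), np.int64(242)) d 0.08930015 [-0.007   0.0088  0.0705]
w2 283 max ahead -0.0707 (np.int64(389), np.int64(316)) d 0.089049526 [0.0112 0.0077 0.0707]
w2 370 max ahead -0.0115 (np.int64(301), np.int64(380)) d 0.1492656 [ 0.0433 -0.0075  0.0115]
w5 60 max ahead 0.033 (np.int64(277), np.int64(170)) d 0.19577403 [-0.0549 -0.0236 -0.033 ]
w5 240 max ahead 0.0296 (np.int64(255), np.int64(240)) d 0.18804066 [-0.0178 -0.005  -0.0296]
w5 283 max ahead 0.0308 (np.int64(281), np.int64(319)) d 0.19415802 [ 0.0256 -0.0166 -0.0308]
w5 370 max ahead 0.0384 (np.int64(266), np.int64(370)) d 0.19989637 [ 0.0539 -0.0086 -0.0384]
```

The fingers closed on top of the bar. Depth shows the real tips about 2 mm ahead of the TCP when shut and 11 mm behind it when open, not 22 mm ahead. So I open, go 21 mm lower and regrip.

servo_tool(steps=[{"x": 0, "y": 0, "z": 5, "yaw": 0}, {"x": 0, "y": 0, "z": 5, "yaw": 0}, {"x": -1, "y": 0, "z": 5, "yaw": 0}, {"x": -1, "y": 0, "z": 0, "yaw": 0}, {"x": -1, "y": 0, "z": -10, "yaw": 0}, {"x": -1, "y": 0, "z": -20, "yaw": 0}, {"x": -1, "y": 0, "z": -20, "yaw": 0}], grip=60)

```text
time: 6.52
ee_pos: [0.4422, 0.2742, 0.036]
tcp_rot: [180.0, 0.0, 95.9]
wrist_force: [0.6, 0.2, -0.2]
opening: 0.0596
```

servo_tool(steps=[{"x": 0, "y": 0, "z": 0, "yaw": 0}, {"x": 0, "y": 0, "z": 0, "yaw": 0}, {"x": 0, "y": 0, "z": 0, "yaw": 0}, {"x": 0, "y": 0, "z": 0, "yaw": 0}, {"x": 0, "y": 0, "z": 0, "yaw": 0}], grip=5)

```text
time: 7.15
ee_pos: [0.4424, 0.2743, 0.0365]
tcp_rot: [180.0, 0.0, 95.9]
wrist_force: [-0.6, -0.7, 4.3]
opening: 0.0164
```

```bash
python3 look.py w6
```

```text
7.15 [0.44238534 0.2742749  0.03647075] [1.79953402e+02 1.01160813e-02 9.59269766e+01] [ 0.03  0.02 -0.07  0.    0.03  0.03] [ 31.8   1.8 -15.   73.2  -0.  115.9]
```

View pics/w6.png

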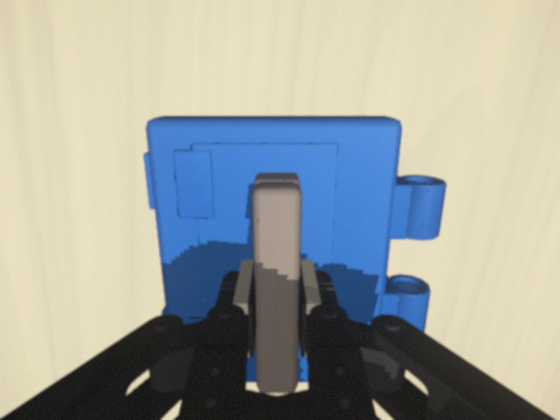

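The bar is now between the pads (opening 16.4 mm). Lifting the lid and carrying it over the case.

servo_tool(steps=[{"x": 0, "y": 0, "z": 25, "yaw": 0}, {"x": 0, "y": 0, "z": 60, "yaw": 0}, {"x": 0, "y": -5, "z": 90, "yaw": 0}, {"x": 5, "y": -30, "z": 100, "yaw": -2}, {"x": 15, "y": -75, "z": 100, "yaw": -4}, {"x": 25, "y": -120, "z": 100, "yaw": -6}, {"x": 35, "y": -165, "z": 100, "yaw": -8}, {"x": 40, "y": -205, "z": 100, "yaw": -10}, {"x": 43, "y": -225, "z": 100, "yaw": -10}, {"x": 43, "y": -236, "z": 100, "yaw": -10}, {"x": 43, "y": -236, "z": 100, "yaw": -10}, {"x": 43, "y": -236, "z": 100, "yaw": -10}])

```text
time: 8.7
ee_pos: [0.4852, 0.039, 0.1363]
tcp_rot: [180.0, 0.0, 86.0]
wrist_force: [-0.6, -0.2, -2.6]
opening: 0.0171
```

```bash
python3 look.py w7
python3 - <<'E'
from h import *
p,d=camera('top');save('t7',cv2.resize(p[190:290,200:340],None,fx=5,fy=5,interpolation=cv2.INTER_CUBIC))
p,d=camera('scene');save('s7',cv2.resize(p[130:250,220:360],None,fx=5,fy=5,interpolation=cv2.INTER_CUBIC))
E
```

```text
8.7 [0.48524324 0.03896261 0.13629205] [1.79972208e+02 1.69779657e-03 8.59696895e+01] [ 0.44 -0.04  0.11  0.09 -0.07 -0.07] [  4.6  -4.5 -10.1  84.4  -0.   98.6]
```

View pics/w7.png

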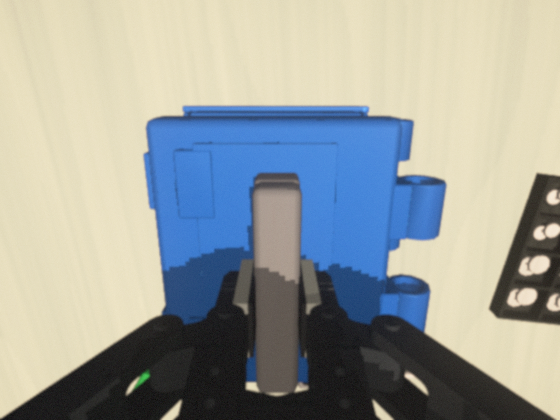

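View pics/t7.png

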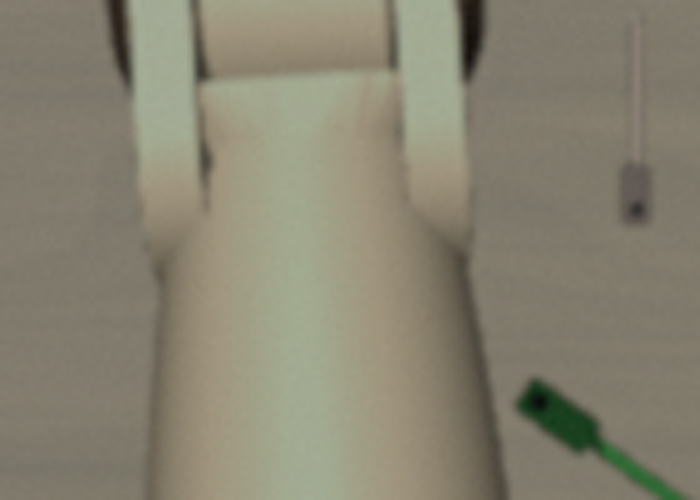

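View pics/s7.png

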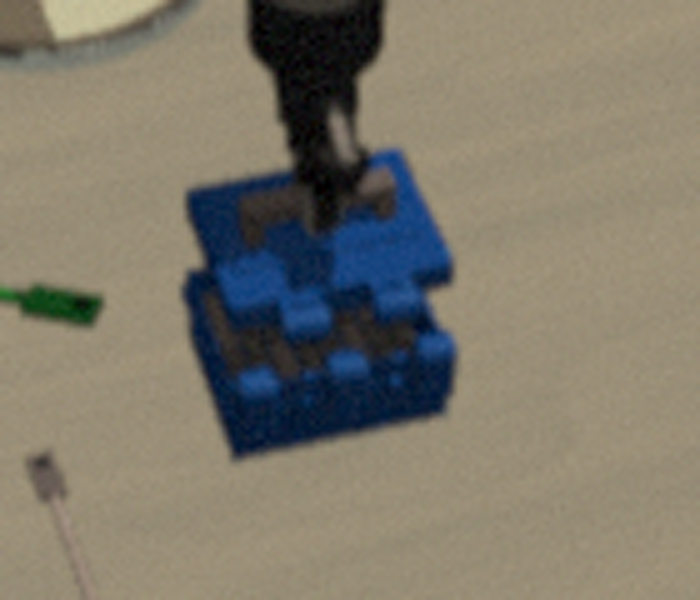

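The wrist view shows the lid over the case, with the case's far rim edge showing from (184,107) to (368,107). I'll compare the lid and rim centrelines in this one view.

Run:
```python
from h import *; import pickle
o,p,d=pickle.load(open('w7.pkl','rb'));C=cloud('wrist',d,o)
big=cv2.resize(p[95:255,140:460],None,fx=2.5,fy=2.5,interpolation=cv2.INTER_CUBIC);save('z7',big)
h=cv2.cvtColor(p,cv2.COLOR_RGB2HSV);b=(h[...,0]>95)&(h[...,0]<130)&(h[...,1]>110)
for r in (107,108,109,110,111,112,113):
    q=np.nonzero(b[r,100:450])[0]+100; print(r,q.min() if len(q) else None,q.max() if len(q) else None, (C[r,270]*1000).round() )
for r in (120,125,130,140,150,170): 
    q=np.nonzero(b[r,100:450])[0]+100; z=(C[r,q.min()+3]*1000).round(); print(r,q.min(),q.max(),z,(C[r,260]*1000).round())
# bar
m=(abs(C[...,2]-.156)<.006);m[:160]=0;m[395:]=0;m[:,:230]=0;m[:,320:]=0
for r in (185,200,220,240):
    q=np.nonzero(m[r])[0];print('bar',r,q.min(),q.max(),ray('wrist',(q.min()-.5,r),.156,o).round(4),ray('wrist',(q.max()+.5,r),.156,o).round(4))
# case knuckle & lid knuckle heights
for uv in [(402,130),(392,243),(420,205),(405,295)]: print(uv,(C[uv[1],uv[0]]*1000).round())
```

```text
107 184 366 [487. 108.  43.]
108 184 367 [487. 107.  43.]
109 184 367 [487. 107.  44.]
110 184 367 [487. 106.  44.]
111 185 367 [487. 105.  44.]
112 185 366 [487. 105.  55.]
113 185 366 [487. 105.  59.]
120 152 404 [441. 110. 126.] [484. 106. 126.]
125 148 411 [440. 108. 128.] [484. 104. 126.]
130 147 411 [439. 106. 128.] [484. 103. 128.]
140 148 410 [438. 102. 127.] [484.  99. 129.]
150 149 409 [438.  98. 127.] [483.  95. 129.]
170 146 396 [433.  88. 122.] [483.  86. 129.]
bar 185 261 293 [0.4839 0.0866 0.156 ] [0.4954 0.0858 0.156 ]
bar 200 252 301 [0.4803 0.0814 0.156 ] [0.4979 0.0801 0.156 ]
bar 220 253 300 [0.48   0.0739 0.156 ] [0.4972 0.0727 0.156 ]
bar 240 253 300 [0.4792 0.0661 0.156 ] [0.4968 0.0649 0.156 ]
(402, 130) [557.  93.  83.]
(392, 243) [554.  27.  82.]
(420, 205) [551.  65. 127.]
(405, 295) [546.  21. 127.]
```

View pics/z7.png

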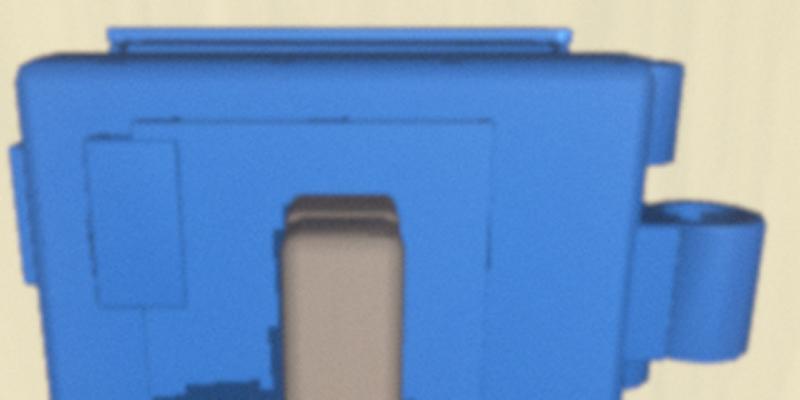

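Run:
```python
from h import *; import pickle
o,p,d=pickle.load(open('w7.pkl','rb'))
a=ray('wrist',(183.2,106.5),.06,o);b=ray('wrist',(368.8,106.5),.06,o);m=(a+b)/2
print(a,b,np.linalg.norm(a-b),np.degrees(np.arctan2(*(b-a)[[1,0]])))
th=np.radians(-4.1);ex=np.array([np.cos(th),np.sin(th)]);ey=np.array([-ex[1],ex[0]])
print('case centre',m[:2]-.068*ey)
# lid: bar far end top ~ crop row 222-235 ; bar axis
c=ray('wrist',(140+343/2.5,95+235/2.5),.156,o);print('bar far end',c, 'bar centre ~',c[:2]-.045*ey)
c=ray('wrist',(140+343/2.5,95+198/2.5),.149,o);print('bar far end mid-height', 'centre ~',c[:2]-.046*ey)
# lid knuckle y-edges on top (z .128): crop rows; near edge of knuckle front
```

```text
[0.43677344 0.11238553 0.06      ] [0.54469628 0.10468903 0.06      ] 0.10819693133849369 -4.07913336301161
case centre [0.48587303 0.04071131]
bar far end [0.48963119 0.084764   0.156     ] bar centre ~ [0.48641381 0.03987917]
bar far end mid-height centre ~ [0.48661262 0.04257062]
```

Lid and case agree within about 1–2 mm. Lowering.

servo_tool(steps=[{"x": 0, "y": 0, "z": -15, "yaw": 0}, {"x": 0, "y": 0, "z": -28, "yaw": 0}, {"x": 0, "y": 0, "z": -34, "yaw": 0}, {"x": 0, "y": 0, "z": -38, "yaw": 0}, {"x": 0, "y": 0, "z": -42, "yaw": 0}, {"x": 0, "y": 0, "z": -44, "yaw": 0}, {"x": 0, "y": 0, "z": -46, "yaw": 0}, {"x": 0, "y": 0, "z": -46, "yaw": 0}])

```text
time: 9.85
ee_pos: [0.4854, 0.039, 0.0906]
tcp_rot: [179.9, 0.0, 86.0]
wrist_force: [-0.9, 0.2, -2.6]
opening: 0.0166
```

```bash
python3 look.py w8
```

```text
9.85 [0.48541268 0.03897262 0.09057076] [1.79939356e+02 3.53696272e-03 8.59890915e+01] [ 0.04 -0.13 -0.04  0.05 -0.03  0.04] [  4.6  -4.1 -14.7  79.3  -0.   98.6]
```

View pics/w8.png

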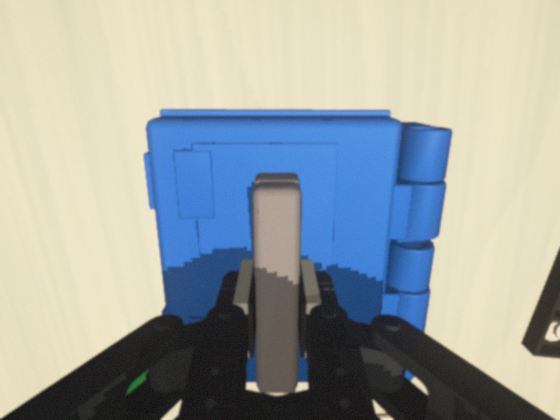

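The knuckles interleave in line, right side, rows 125–330. The lid's weight is still on the gripper, so I press down slightly and release.

servo_tool(steps=[{"x": 0, "y": 0, "z": -1, "yaw": 0}, {"x": 0, "y": 0, "z": -2, "yaw": 0}, {"x": 0, "y": 0, "z": -2, "yaw": 0}])

```text
time: 10.28
ee_pos: [0.4855, 0.039, 0.0905]
tcp_rot: [179.9, -0.0, 86.0]
wrist_force: [-7.7, -1.8, 13.2]
opening: 0.0165
```

servo_tool(steps=[{"x": 0, "y": 0, "z": 0, "yaw": 0}, {"x": 0, "y": 0, "z": 0, "yaw": 0}, {"x": 0, "y": 0, "z": 0, "yaw": 0}, {"x": 0, "y": 0, "z": 0, "yaw": 0}, {"x": 0, "y": 0, "z": 60, "yaw": 0}, {"x": 0, "y": 0, "z": 120, "yaw": 0}, {"x": 0, "y": 0, "z": 180, "yaw": 0}, {"x": 0, "y": 0, "z": 180, "yaw": 0}, {"x": 0, "y": 0, "z": 180, "yaw": 0}], grip=60)

```text
time: 11.4
ee_pos: [0.4856, 0.039, 0.27]
tcp_rot: [179.9, -0.0, 86.0]
wrist_force: [1.3, 0.5, -0.0]
opening: 0.0602
```

```bash
python3 look.py w9
python3 - <<'E'
from h import *
p,d=camera('scene');save('s9',cv2.resize(p[130:250,220:360],None,fx=5,fy=5,interpolation=cv2.INTER_CUBIC))
E
```

```text
11.4 [0.48555216 0.03898951 0.26995686] [ 1.79881120e+02 -6.54561075e-03  8.59896202e+01] [-0.    0.4  -1.99 -0.2   0.08  0.02] [ 4.6 -2.8  6.4 99.1 -0.  98.6]
```

View pics/w9.png

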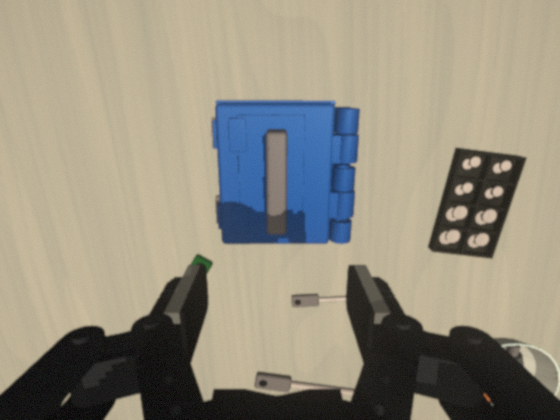

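View pics/s9.png

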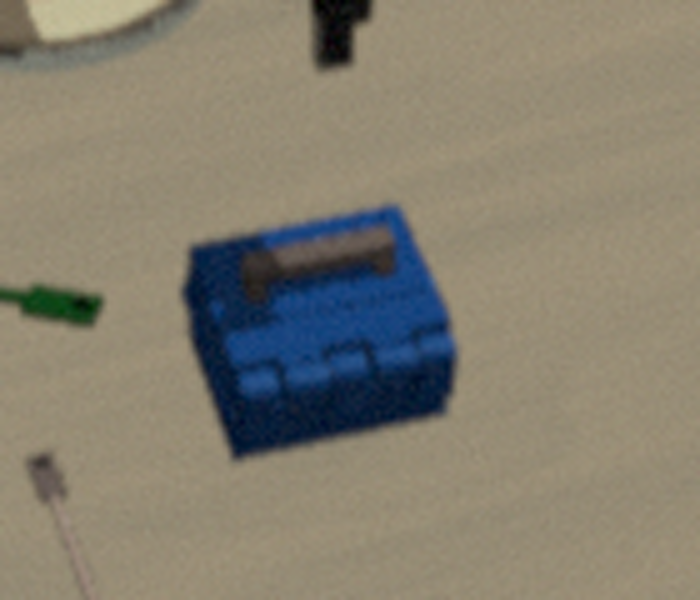

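The lid is seated, with the knuckles in line at (346,120) to (340,232) in the wrist view. Checking heights and getting the hinge line.

Run:
```python
from h import *; import pickle
o,p,d=pickle.load(open('w9.pkl','rb'));C=cloud('wrist',d,o)
print('bar z',np.median(C[140:225,272:282,2]),'lid top far',np.median(C[110:118,230:320,2]),'near left',np.median(C[190:235,225:250,2]),'right',np.median(C[150:235,300:320,2]),'left',np.median(C[110:200,222:228,2]))
for c,r in [((337,358),(108,132)),((334,357),(135,163)),((332,355),(167,190)),((331,354),(193,217)),((329,351),(221,242))]:
    q=C[r[0]:r[1],c[0]:c[1]].reshape(-1,3);q=q[q[:,2]>.079];print(len(q),q.mean(0).round(4),np.percentile(q[:,2],95).round(4))
save('z9',cv2.resize(p[95:250,205:375],None,fx=3.8,fy=3.8,interpolation=cv2.INTER_CUBIC))
# pin measure from w1
o,p,d=pickle.load(open('w1.pkl','rb'))
save('zp',cv2.resize(p[40:225,265:345],None,fx=3.2,fy=3.2,interpolation=cv2.INTER_CUBIC))
```

```text
bar z 0.11023543761701116 lid top far 0.08245261149815464 near left 0.08344052878822417 right 0.08237099238484488 left 0.08234795718783292
364 [0.554  0.0877 0.0829] 0.0827
582 [0.5505 0.0622 0.0823] 0.0826
321 [0.5498 0.0344 0.0831] 0.0827
506 [0.5467 0.009  0.0818] 0.0826
275 [ 0.5459 -0.0186  0.0835] 0.0828
```

View pics/z9.png

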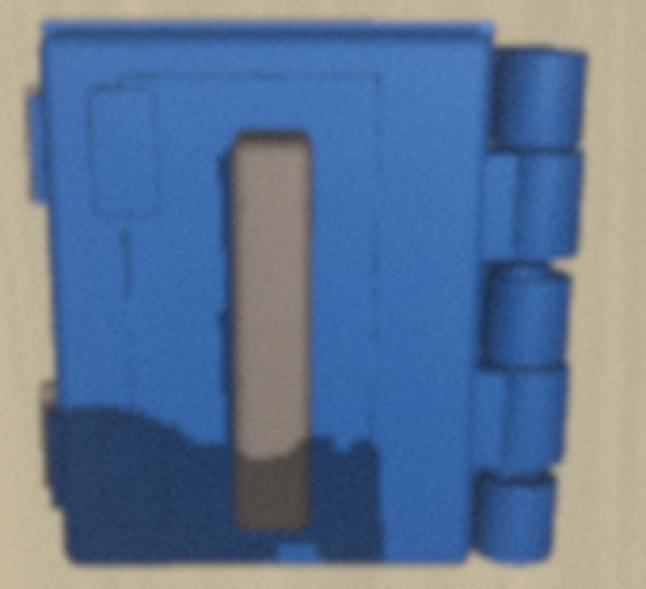

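View pics/zp.png

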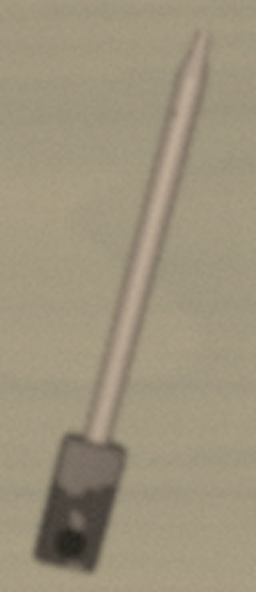

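The seating holds: bar top 110 mm, knuckle tops all about 82 mm. Now the pin, from the earlier wrist view: tab corners (68,435), (127,450), (35,558), (92,573) in the crop and the tip at (205,32).

Run:
```python
from h import *; import pickle
o,p,d=pickle.load(open('w1.pkl','rb'))
f=lambda x,y,z: ray('wrist',(265+x/3.2,40+y/3.2),z,o)
c=[f(68,435,.01),f(127,450,.01),f(35,558,.01),f(92,573,.01)]
m=sum(c)/4;n=f(205,32,.005)
print('grip',m,'nose',n,np.linalg.norm((n-m)[:2]),np.degrees(np.arctan2(*(n-m)[[1,0]])))
print([np.linalg.norm(c[0]-c[1]),np.linalg.norm(c[0]-c[2])])
a=f(97,435,.006);b=f(185,80,.005);print('rod ang',np.degrees(np.arctan2(*(b-a)[[1,0]])))
o,p,d=pickle.load(open('w9.pkl','rb'));
g=lambda x,y,z: ray('wrist',(205+x/3.8,95+y/3.8),z,o)
for x,y in [(585,95),(569,315),(553,520)]: print('case edge',g(x,y,.073))
for x,y in [(580,205),(565,415)]: print('lid edge',g(x,y,.073))
print('end face y',g(515,558,.075), 'far', g(545,47,.082))
```

```text
grip [ 0.45870362 -0.27212797  0.01      ] nose [ 0.618151   -0.31057276  0.005     ] 0.16401667014051483 -13.555998927780069
[np.float64(0.021929260333972963), np.float64(0.04806233475783362)]
rod ang -12.606640617200634
case edge [0.56572215 0.0862456  0.073     ]
case edge [0.56165707 0.03203844 0.073     ]
case edge [ 0.55718858 -0.0236656   0.073     ]
lid edge [0.56447991 0.05976195 0.073     ]
lid edge [0.56051653 0.00547104 0.073     ]
end face y [ 0.54659855 -0.03303831  0.075     ] far [0.55449033 0.09863757 0.082     ]
```

servo_tool(steps=[{"x": 0, "y": -30, "z": 0, "yaw": -10}, {"x": -3, "y": -60, "z": 0, "yaw": -20}, {"x": -6, "y": -95, "z": 0, "yaw": -30}, {"x": -9, "y": -130, "z": 0, "yaw": -40}, {"x": -12, "y": -165, "z": 0, "yaw": -50}, {"x": -15, "y": -200, "z": -10, "yaw": -60}, {"x": -18, "y": -235, "z": -30, "yaw": -70}, {"x": -22, "y": -270, "z": -60, "yaw": -80}, {"x": -27, "y": -300, "z": -90, "yaw": -90}, {"x": -27, "y": -311, "z": -120, "yaw": -99}, {"x": -27, "y": -311, "z": -150, "yaw": -99}, {"x": -27, "y": -311, "z": -150, "yaw": -99}])

```text
time: 13.0
ee_pos: [0.4562, -0.2711, 0.1156]
tcp_rot: [-179.9, 0.3, -13.0]
wrist_force: [-0.1, -0.2, 0.5]
opening: 0.0601
```

```bash
python3 look.py w10
```

```text
13.0 [ 0.45616957 -0.27113139  0.11557426] [-179.89154631    0.34933733  -13.01783173] [ 0.46 -1.33  4.1   1.98  0.02 -0.12] [-30.7   2.   -6.   82.4  -0.  162.3]
```

View pics/w10.png

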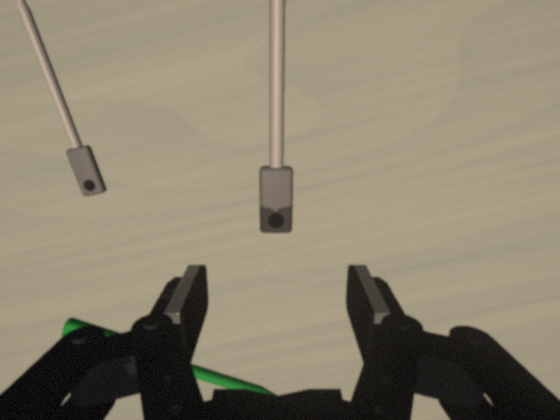

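The large pin is straight up in the view, with the tab at (276,199) between the pads. Computing the remaining shift.

Run:
```python
from h import *; import pickle
o,p,d=pickle.load(open('w10.pkl','rb'))
a=ray('wrist',(276.5,167),.01,o);b=ray('wrist',(276,233),.01,o);r=ray('wrist',(277,20),.007,o)
print(a,b,np.linalg.norm(a-b),(a+b)/2,np.degrees(np.arctan2(*(r-b)[[1,0]])))
```

```text
[ 0.48413982 -0.27743713  0.01      ] [ 0.43592114 -0.26585796  0.01      ] 0.049589507055869356 [ 0.46003048 -0.27164754  0.01      ] -13.348041148749143
```

servo_tool(steps=[{"x": 4, "y": 0, "z": -40, "yaw": 0}, {"x": 4, "y": 0, "z": -80, "yaw": 0}, {"x": 4, "y": 0, "z": -100, "yaw": 0}, {"x": 4, "y": 0, "z": -108, "yaw": 0}, {"x": 4, "y": 0, "z": -112, "yaw": 0}, {"x": 4, "y": 0, "z": -112, "yaw": 0}])

```text
time: 13.8
ee_pos: [0.4616, -0.2717, 0.0067]
tcp_rot: [-180.0, 0.1, -13.0]
wrist_force: [-0.6, -0.3, 0.1]
opening: 0.0601
```

servo_tool(steps=[{"x": 0, "y": 0, "z": 0, "yaw": 0}, {"x": 0, "y": 0, "z": 0, "yaw": 0}, {"x": 0, "y": 0, "z": 0, "yaw": 0}, {"x": 0, "y": 0, "z": 0, "yaw": 0}, {"x": 0, "y": 0, "z": 0, "yaw": 0}], grip=10, grip_force=80)

```text
time: 14.42
ee_pos: [0.462, -0.272, 0.0078]
tcp_rot: [-180.0, 0.0, -13.0]
wrist_force: [-1.6, 0.1, 7.0]
opening: 0.0202
```

```bash
python3 look.py w11
```

```text
14.425 [ 0.46202023 -0.27203537  0.00779557] [-1.79995567e+02  3.51255001e-02 -1.29924508e+01] [ 0.02  0.02 -0.02 -0.05 -0.1  -0.01] [-30.5   5.  -14.9  70.1  -0.  162.5]
```

View pics/w11.png

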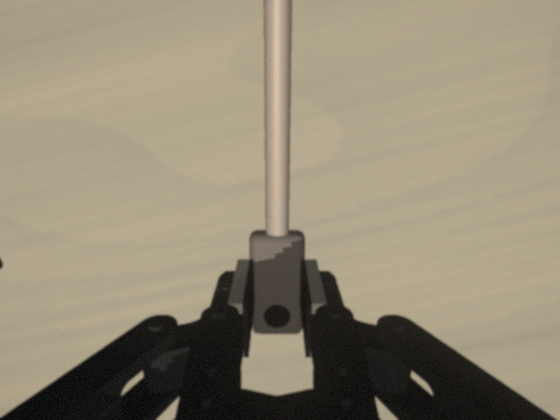

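The grip is high on the tab: TCP at 7.8 mm, opening only 20 mm. I reopen and regrip lower.

servo_tool(steps=[{"x": 0, "y": 0, "z": 1, "yaw": 0}, {"x": 0, "y": 0, "z": 1, "yaw": 0}, {"x": 0, "y": 0, "z": 1, "yaw": 0}, {"x": 0, "y": 0, "z": -3, "yaw": 0}, {"x": 0, "y": 0, "z": -6, "yaw": 0}, {"x": 0, "y": 0, "z": -6, "yaw": 0}, {"x": 0, "y": 0, "z": -6, "yaw": 0}], grip=45)

```text
time: 15.35
ee_pos: [0.462, -0.272, 0.0018]
tcp_rot: [-180.0, 0.0, -13.0]
wrist_force: [-0.6, -0.8, -0.1]
opening: 0.0451
```

```bash
python3 look.py w12
```

```text
15.35 [ 0.46204283 -0.2720441   0.00179868] [-1.79995117e+02  3.63072950e-02 -1.29926101e+01] [-0.09 -0.12  0.18  0.11 -0.08  0.04] [-30.5   5.2 -15.4  69.5  -0.  162.5]
```

View pics/w12.png

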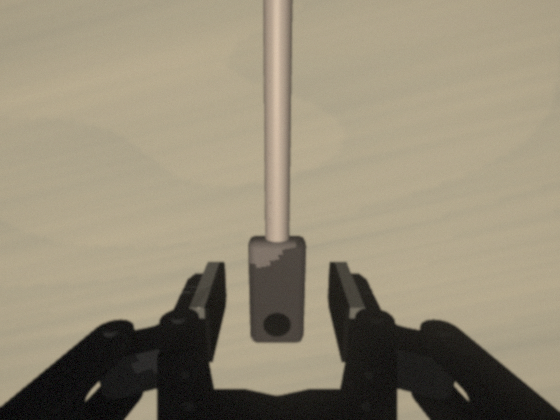

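servo_tool(steps=[{"x": 0, "y": 0, "z": 0, "yaw": 0}, {"x": 0, "y": 0, "z": 0, "yaw": 0}, {"x": 0, "y": 0, "z": 0, "yaw": 0}, {"x": 0, "y": 0, "z": 0, "yaw": 0}, {"x": 0, "y": 0, "z": 0, "yaw": 0}], grip=10, grip_force=80)

```text
time: 16.02
ee_pos: [0.4623, -0.2722, 0.0024]
tcp_rot: [180.0, -0.0, -13.0]
wrist_force: [-1.5, 1.0, 5.5]
opening: 0.0217
```

The regrip reads 21.7 mm. Lifting the pin and turning it to the staging pose.

servo_tool(steps=[{"x": 0, "y": 0, "z": 30, "yaw": 0}, {"x": 0, "y": 0, "z": 70, "yaw": 0}, {"x": 0, "y": 5, "z": 97, "yaw": 8}, {"x": 10, "y": 10, "z": 97, "yaw": 18}, {"x": 20, "y": 15, "z": 97, "yaw": 28}, {"x": 30, "y": 25, "z": 97, "yaw": 38}, {"x": 40, "y": 35, "z": 97, "yaw": 48}, {"x": 50, "y": 45, "z": 97, "yaw": 58}, {"x": 60, "y": 55, "z": 97, "yaw": 68}, {"x": 70, "y": 64, "z": 97, "yaw": 78}, {"x": 70, "y": 64, "z": 97, "yaw": 88}, {"x": 70, "y": 64, "z": 97, "yaw": 98}])

```text
time: 17.52
ee_pos: [0.5322, -0.2079, 0.0988]
tcp_rot: [-180.0, -0.0, 85.4]
wrist_force: [-0.7, 0.3, -1.6]
opening: 0.0216
```

servo_tool(steps=[{"x": 0, "y": 0, "z": 0, "yaw": 1}, {"x": 0, "y": 0, "z": 0, "yaw": 1}])

```text
time: 17.77
ee_pos: [0.5321, -0.2079, 0.0985]
tcp_rot: [-179.9, -0.0, 86.2]
wrist_force: [-0.6, 0.5, -0.7]
opening: 0.0209
```

```bash
python3 look.py w13
python3 - <<'E'
from h import *
p,d=camera('scene');save('s13',cv2.resize(p[130:280,180:360],None,fx=4,fy=4,interpolation=cv2.INTER_CUBIC))
E
```

```text
17.775 [ 0.53212554 -0.20791017  0.09853256] [-1.79940997e+02 -2.34865585e-02  8.61762637e+01] [ 0.   -0.06  0.02 -0.02 -0.    0.13] [-21.3   7.4  -2.1  80.6   0.   72.5]
```

View pics/w13.png

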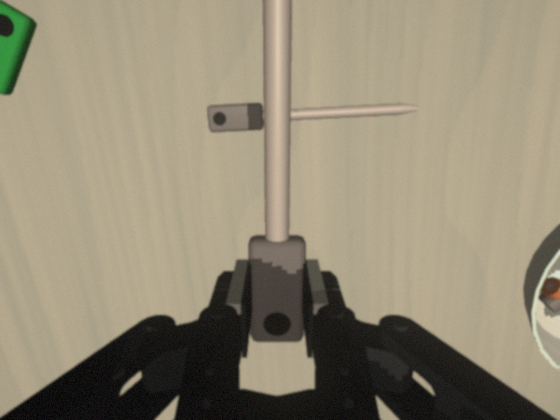

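View pics/s13.png

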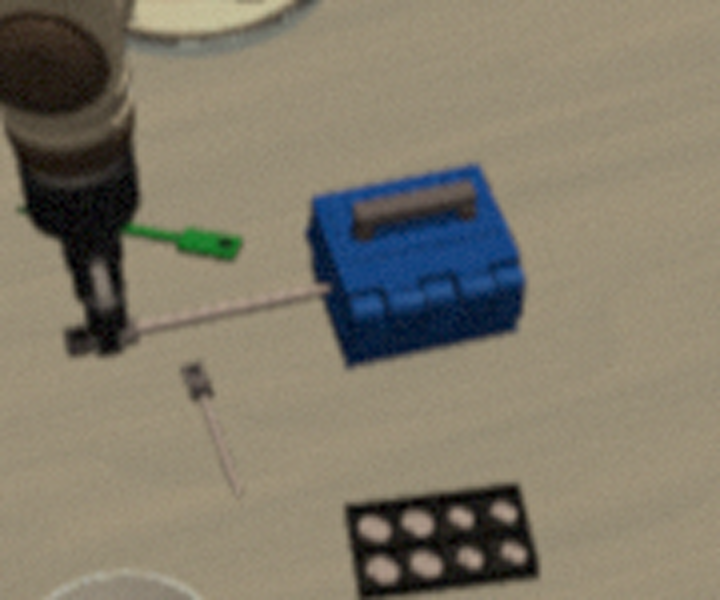

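The pin is held straight ahead in the wrist view, rod at columns 264–290. Checking its droop and height by depth, and the nose in the top and scene views.

Run:
```python
from h import *; import pickle
o,p,d=pickle.load(open('w13.pkl','rb'));C=cloud('wrist',d,o)
for r in (2,40,80,150,200,230): print(r,(np.median(C[max(r-3,0):r+4,275:280].reshape(-1,3),axis=0)*1000).round(1))
print('tab',(np.median(C[250:300,270:285].reshape(-1,3),axis=0)*1000).round(1))
p,d=camera('top');save('t14',cv2.resize(p[190:270,230:400],None,fx=4.5,fy=4.5,interpolation=cv2.INTER_CUBIC))
np.savez('t14.npz',p=p,d=d)
p,d=camera('scene');np.savez('s14.npz',p=p,d=d)
```

```text
2 [ 540.4 -101.8  106.1]
40 [ 539.6 -113.1  106.1]
80 [ 538.7 -125.9  106.1]
150 [ 537.1 -150.3  106.2]
200 [ 535.8 -169.8  106.1]
230 [ 534.9 -182.3  106.2]
tab [ 533.6 -202.   106.3]
```

View pics/t14.png

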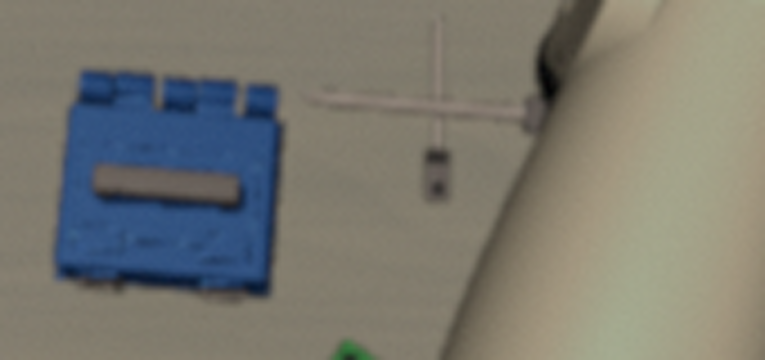

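servo_tool(steps=[{"x": 0, "y": 0, "z": -15, "yaw": 0}, {"x": 0, "y": 0, "z": -30, "yaw": 0}, {"x": 0, "y": 0, "z": -30, "yaw": 0}, {"x": 0, "y": 0, "z": -30, "yaw": 0}])

```text
time: 18.48
ee_pos: [0.5322, -0.2079, 0.0687]
tcp_rot: [-180.0, -0.0, 86.3]
wrist_force: [0.6, 0.2, -0.4]
opening: 0.0216
```

Run:
```python
from h import *
o=get_obs();print(o['ee_pos'],o['tcp_rot'])
p,d=camera('top');save('t15',cv2.resize(p[195:235,240:370],None,fx=6,fy=6,interpolation=cv2.INTER_CUBIC));np.savez('t15.npz',p=p,d=d)
p,d=camera('scene');save('s15',cv2.resize(p[180:230,205:325],None,fx=6,fy=6,interpolation=cv2.INTER_CUBIC));np.savez('s15.npz',p=p,d=d)
```

```text
[ 0.53216362 -0.20793193  0.06873218] [-1.79950006e+02 -2.12027823e-02  8.62637074e+01]
```

View pics/t15.png

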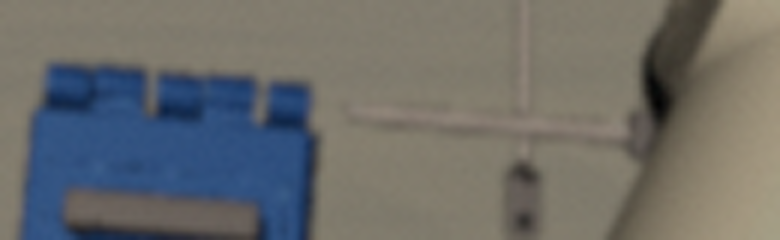

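View pics/s15.png

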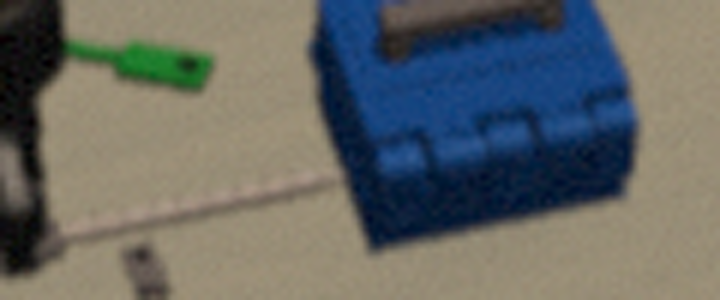

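Run:
```python
from h import *
Z=np.load('t15.npz');p=Z['p'].astype(float)
h=cv2.cvtColor(Z['p'],cv2.COLOR_RGB2HSV)
K,R,c=ext('top')
def proj(X): q=R.T@(np.array(X)-c); return (K@q/q[2])[:2]
# pin centre line
g=p.sum(2)
pts=[]
for u in list(range(302,322))+list(range(332,343)):
    col=g[208:222,u]; b=np.median(np.r_[g[205:210,u],g[220:226,u]]); w=np.clip(col-b-15,0,None)
    if w.sum()>30: pts.append((u,208+(w*np.arange(14)).sum()/w.sum()))
pts=np.array(pts);k=np.polyfit(pts[:,0],pts[:,1],1);print('pin line',k,np.std(pts[:,1]-np.polyval(k,pts[:,0])),len(pts))
# knuckle top edge (upper silhouette)
bl=(p[...,2]-p[...,0])
for name,us in dict(k1=range(249,254),l1=range(257,263),k2=range(268,272),l2=range(276,281),k3=range(286,290)).items():
    e=[]
    for u in us:
        col=bl[200:215,u];th=(bl[198:202,u].mean()+bl[212:215,u].mean())/2
        i=np.argmax(col>th);e.append(200+i-1+(th-col[i-1])/(col[i]-col[i-1]))
    u=np.mean(us);print(name,u,np.mean(e).round(2),'pin there',np.polyval(k,u).round(2))
# expected from wrist estimates
u_=np.array([.0727,.9974,0]);M=np.array([.5507,.034,.071])
for s in(-.054,0,.054): 
    x=M+s*u_; print('pred axis',proj(x).round(2),'top sil',proj(x+[.0106,0,.003]).round(2))
print('px/mm x',(proj(M+[.01,0,0])-proj(M))/10,(proj(M+[0,0,.01])-proj(M))/10)
a=np.array([.5321+.001,-.2079,.0713]);print('pred pin',[proj(a+t*np.array([.068,.9977,0])).round(2) for t in(.03,.08,.15)], [np.polyval(k,proj(a+t*np.array([.068,.9977,0]))[0]).round(2) for t in(.03,.08,.15)])
```

```text
Traceback (most recent call last):
IndexError: too many indices for array: array is 1-dimensional, but 2 were indexed
```

```bash
cat > al.py <<'E'
from h import *
import sys
Z=np.load(sys.argv[1]);p=Z['p'].astype(float)
K,R,c=ext('top')
def proj(X): q=R.T@(np.array(X)-c); return (K@q/q[2])[:2]
g=p[...,0]-p[...,2]*0; g=cv2.GaussianBlur(g,(0,0),.6)
pts=[]
for u in list(range(300,322))+list(range(332,342)):
    lo=int(np.polyval([19/280,195+113/6-19/280*(240+350/6)],u))
    col=g[lo-5:lo+6,u]; b=np.median(np.r_[col[:2],col[-2:]]); w=np.clip(abs(col-b)-3,0,None)
    if w.sum()>5: pts.append((u,lo-5+(w*np.arange(11)).sum()/w.sum()))
pts=np.array(pts);k=np.polyfit(pts[:,0],pts[:,1],1);r=pts[:,1]-np.polyval(k,pts[:,0]);print('pin line',k,r.std(),len(pts))
bl=(p[...,2]-p[...,0])
for name,us in dict(k1=range(249,254),l1=range(257,263),k2=range(268,272),l2=range(276,281),k3=range(286,290)).items():
    e=[]
    for u in us:
        col=bl[200:215,u];th=(bl[198:202,u].mean()+bl[212:215,u].mean())/2
        i=np.argmax(col>th);e.append(200+i-1+(th-col[i-1])/(col[i]-col[i-1]))
    u=np.mean(us);print(name,u,np.mean(e).round(2),'pin there',np.polyval(k,u).round(2))
u_=np.array([.0727,.9974,0]);M=np.array([.5507,.034,.071])
for s in(.054,0,-.054): 
    x=M+s*u_; print('pred axis',proj(x).round(2),'top sil',proj(x+np.array([.0106,0,.003])).round(2))
print('px/mm x',(proj(M+[.01,0,0])-proj(M))/10,(proj(M+[0,0,.01])-proj(M))/10)
a=np.array([.5321+.001,-.2079,.0713])
for t in(.03,.08,.15): q=proj(a+t*np.array([.068,.9977,0]));print('pred pin',q.round(2),'meas',np.polyval(k,q[0]).round(2))
E
python3 al.py t15.npz
```

```text
pin line [8.58638902e-02 1.88818552e+02] 0.22593834972107282 32
k1 251.0 205.46 pin there 210.37
l1 259.5 206.09 pin there 211.1
k2 269.5 207.16 pin there 211.96
l2 278.0 207.54 pin there 212.69
k3 287.5 208.6 pin there 213.5
pred axis [250.21 208.79] top sil [250.24 205.04]
pred axis [268.5  210.34] top sil [268.54 206.6 ]
pred axis [286.81 211.9 ] top sil [286.87 208.16]
px/mm x [ 0.00632569 -0.33218104] [-0.00741305 -0.07147445]
pred pin [340.71 216.5 ] meas 218.07
pred pin [323.69 215.13] meas 216.61
pred pin [299.88 213.22] meas 214.57
```

Pin and hinge are parallel in the top view (slopes 0.0859 and 0.0860). The pin sits about 1–3 mm to the -x side. I shift it +2 mm and slide in while watching the force.

servo_tool(steps=[{"x": 2, "y": 0, "z": 0, "yaw": 0}, {"x": 2, "y": 0, "z": 0, "yaw": 0}, {"x": 2.5, "y": 8, "z": 0, "yaw": 0}, {"x": 3, "y": 15, "z": 0, "yaw": 0}, {"x": 3.5, "y": 20, "z": 0, "yaw": 0}, {"x": 4, "y": 26, "z": 0, "yaw": 0}, {"x": 4, "y": 26, "z": 0, "yaw": 0}])

```text
time: 19.45
ee_pos: [0.5365, -0.1816, 0.0693]
tcp_rot: [180.0, -0.0, 86.3]
wrist_force: [-0.1, 0.9, -0.7]
opening: 0.0217
```

```bash
python3 look.py w16
python3 - <<'E'
from h import *
p,d=camera('top');save('t16',cv2.resize(p[195:235,240:370],None,fx=6,fy=6,interpolation=cv2.INTER_CUBIC));np.savez('t16.npz',p=p,d=d)
E
python3 al.py t16.npz
```

```text
19.45 [ 0.53654342 -0.18156449  0.06930461] [ 1.79996132e+02 -5.68882240e-03  8.63044003e+01] [-0.51  0.02  0.24 -0.09 -0.2  -0.46] [-18.7   7.2  -5.6  77.2   0.   75. ]
pin line [6.57738068e-02 1.94067470e+02] 0.7175629812364931 31
k1 251.0 205.47 pin there 210.58
l1 259.5 206.09 pin there 211.14
k2 269.5 207.17 pin there 211.79
l2 278.0 207.55 pin there 212.35
k3 287.5 208.6 pin there 212.98
pred axis [250.21 208.79] top sil [250.24 205.04]
pred axis [268.5  210.34] top sil [268.54 206.6 ]
pred axis [286.81 211.9 ] top sil [286.87 208.16]
px/mm x [ 0.00632569 -0.33218104] [-0.00741305 -0.07147445]
pred pin [340.71 216.5 ] meas 216.48
pred pin [323.69 215.13] meas 215.36
pred pin [299.88 213.22] meas 213.79
```

View pics/w16.png

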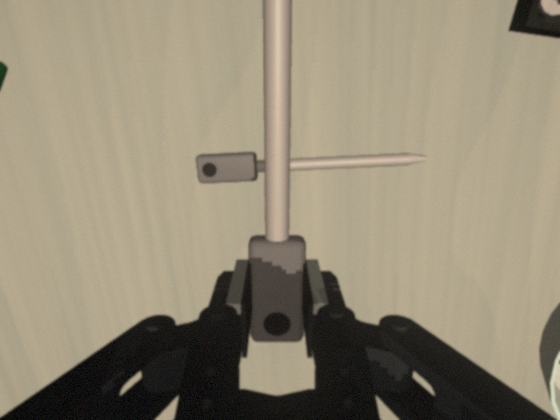

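View pics/t16.png

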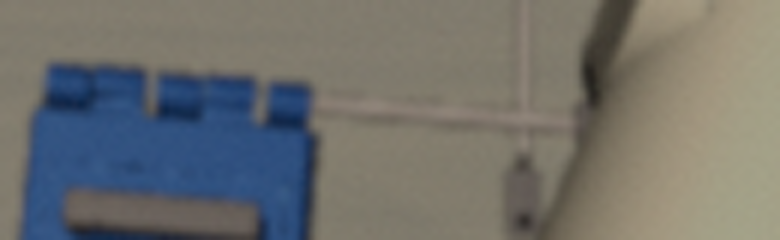

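The nose is at the knuckle face (312,103) without force. Continuing in steps.

servo_tool(steps=[{"x": 0.5, "y": 7, "z": -0.5, "yaw": 0}, {"x": 1, "y": 14, "z": -0.5, "yaw": 0}, {"x": 1.5, "y": 21, "z": -0.5, "yaw": 0}, {"x": 2, "y": 28, "z": -0.5, "yaw": 0}, {"x": 2, "y": 28, "z": -0.5, "yaw": 0}])

```text
time: 20.18
ee_pos: [0.5386, -0.1534, 0.0688]
tcp_rot: [180.0, 0.0, 86.3]
wrist_force: [-0.9, -0.4, -0.6]
opening: 0.0215
```

```bash
python3 look.py w17
python3 - <<'E'
from h import *
p,d=camera('top');save('t17',cv2.resize(p[195:235,240:370],None,fx=6,fy=6,interpolation=cv2.INTER_CUBIC))
E
```

```text
20.175 [ 0.53858515 -0.15342094  0.06883623] [1.79992774e+02 2.17360456e-03 8.63265316e+01] [-0.58  0.22  0.2  -0.05 -0.22 -0.48] [-15.9   6.3  -6.6  77.1  -0.   77.8]
```

View pics/w17.png

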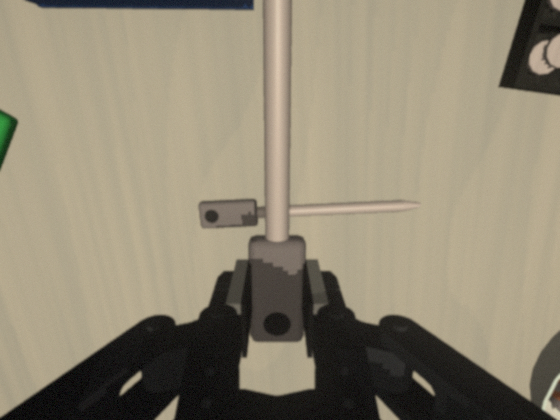

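View pics/t17.png

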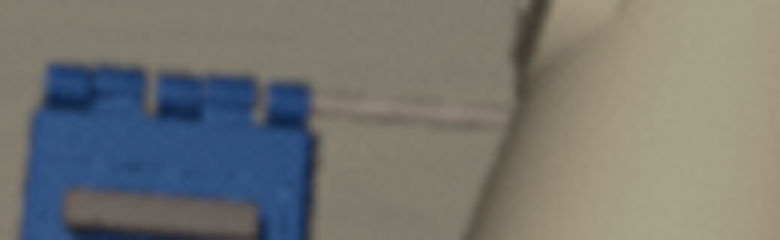

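servo_tool(steps=[{"x": 0.5, "y": 8, "z": 0, "yaw": 0}, {"x": 1, "y": 16, "z": 0, "yaw": 0}, {"x": 1.7, "y": 24, "z": 0, "yaw": 0}, {"x": 2.3, "y": 32, "z": 0, "yaw": 0}, {"x": 2.3, "y": 32, "z": 0, "yaw": 0}])

```text
time: 20.9
ee_pos: [0.5409, -0.1213, 0.0689]
tcp_rot: [180.0, 0.0, 86.3]
wrist_force: [0.2, 0.6, -0.9]
opening: 0.0213
```

```bash
python3 look.py w18
```

```text
20.9 [ 0.54092404 -0.12127173  0.06886664] [1.79989748e+02 7.41290654e-03 8.63492371e+01] [-0.69  0.02  0.1  -0.17 -0.13 -0.59] [-12.6   5.5  -7.4  77.   -0.   81. ]
```

View pics/w18.png

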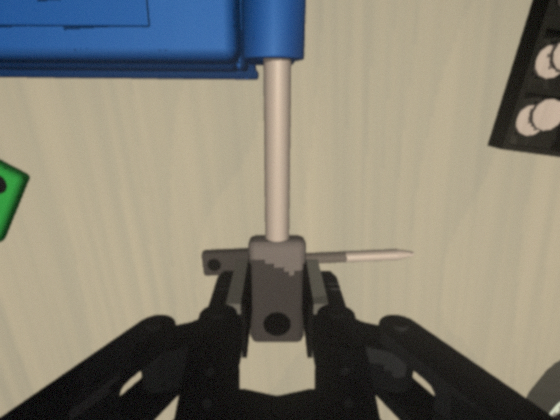

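The rod (264–290) enters the knuckle, whose right edge is at 305, well centred. Continuing.

servo_tool(steps=[{"x": 0.5, "y": 8, "z": 0, "yaw": 0}, {"x": 1, "y": 16, "z": 0, "yaw": 0}, {"x": 1.7, "y": 24, "z": 0, "yaw": 0}, {"x": 2.3, "y": 32, "z": 0, "yaw": 0}, {"x": 3, "y": 42, "z": 0, "yaw": 0}, {"x": 3.5, "y": 50, "z": 0, "yaw": 0}, {"x": 3.5, "y": 50, "z": 0, "yaw": 0}])

```text
time: 21.82
ee_pos: [0.5444, -0.071, 0.0689]
tcp_rot: [180.0, 0.0, 86.4]
wrist_force: [0.5, -0.6, -0.9]
opening: 0.0212
```

```bash
python3 look.py w19
```

```text
21.825 [ 0.54444708 -0.07098845  0.06885612] [1.79989460e+02 1.12892776e-02 8.63849214e+01] [-0.8   0.13  0.21 -0.06 -0.19 -0.51] [-7.4  4.8 -8.2 77.  -0.  86.2]
```

View pics/w19.png

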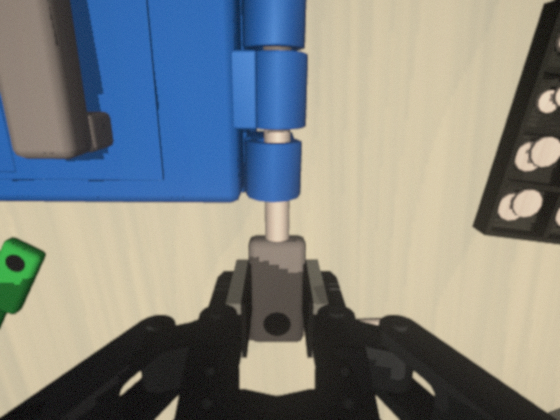

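The rod shows in the gap at (277,137), so it is through. About 17 mm is left between the shoulder (row 238) and the knuckle face (row 197).

servo_tool(steps=[{"x": 0.5, "y": 7, "z": 0, "yaw": 0}, {"x": 1, "y": 13, "z": 0, "yaw": 0}, {"x": 1.2, "y": 16, "z": 0, "yaw": 0}, {"x": 1.3, "y": 18, "z": 0, "yaw": 0}, {"x": 1.4, "y": 19, "z": 0, "yaw": 0}, {"x": 1.4, "y": 19, "z": 0, "yaw": 0}])

```text
time: 22.62
ee_pos: [0.5458, -0.0529, 0.0689]
tcp_rot: [180.0, 0.1, 86.3]
wrist_force: [-1.2, -4.7, -0.1]
opening: 0.0215
```

```bash
python3 look.py w20
```

```text
22.625 [ 0.54577125 -0.05291011  0.06889352] [1.79989789e+02 8.05431740e-02 8.63379399e+01] [-0.2  -0.03  0.09 -0.01  0.14 -0.02] [-5.5  4.7 -8.3 77.  -0.1 88.2]
```

View pics/w20.png

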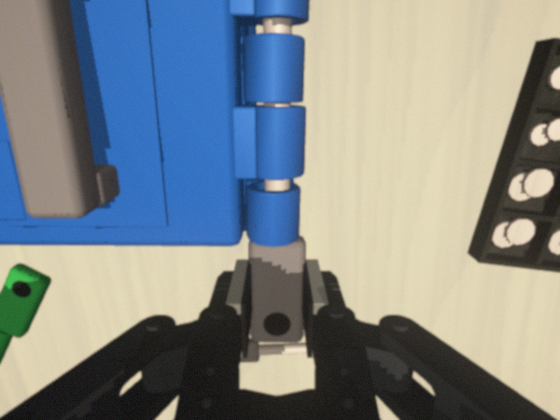

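The tab meets the end knuckle at row 238, with -4.7 N along y. I give it one small firm push, release and retreat upward.

servo_tool(steps=[{"x": 0, "y": 1.5, "z": 0, "yaw": 0}, {"x": 0, "y": 1.5, "z": 0, "yaw": 0}])

```text
time: 22.92
ee_pos: [0.5457, -0.0528, 0.0689]
tcp_rot: [180.0, 0.2, 86.3]
wrist_force: [-0.9, -9.3, -0.9]
opening: 0.0212
```

servo_tool(steps=[{"x": 0, "y": 0, "z": 0, "yaw": 0}, {"x": 0, "y": 0, "z": 0, "yaw": 0}, {"x": 0, "y": 0, "z": 0, "yaw": 0}, {"x": 0, "y": 0, "z": 0, "yaw": 0}, {"x": 0, "y": 0, "z": 20, "yaw": 0}, {"x": 0, "y": 0, "z": 60, "yaw": 0}, {"x": 0, "y": 0, "z": 110, "yaw": 0}, {"x": 0, "y": -10, "z": 150, "yaw": 0}, {"x": 0, "y": -20, "z": 160, "yaw": 0}, {"x": 0, "y": -20, "z": 160, "yaw": 0}], grip=50)

```text
time: 24.18
ee_pos: [0.5459, -0.0733, 0.2289]
tcp_rot: [180.0, 0.2, 86.2]
wrist_force: [-0.3, -0.6, -0.4]
opening: 0.05
```

```bash
python3 look.py w21
python3 - <<'E'
from h import *
p,d=camera('scene');save('s21',cv2.resize(p[130:250,220:360],None,fx=5,fy=5,interpolation=cv2.INTER_CUBIC))
E
```

```text
24.175 [ 0.54593803 -0.07329577  0.22885565] [179.95509796   0.22750404  86.22156902] [ 0.76  0.62 -2.29 -0.66  0.1   0.55] [-7.5  5.   9.6 94.6 -0.2 86.2]
```

View pics/w21.png

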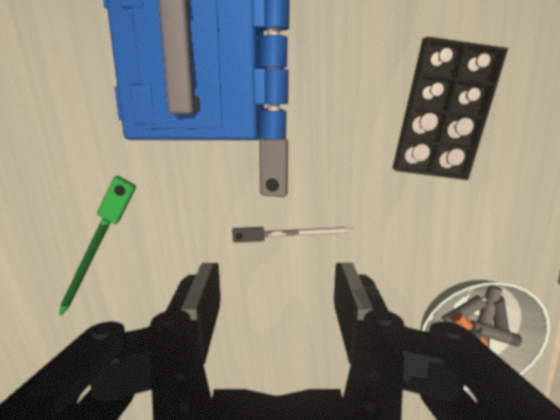

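View pics/s21.png

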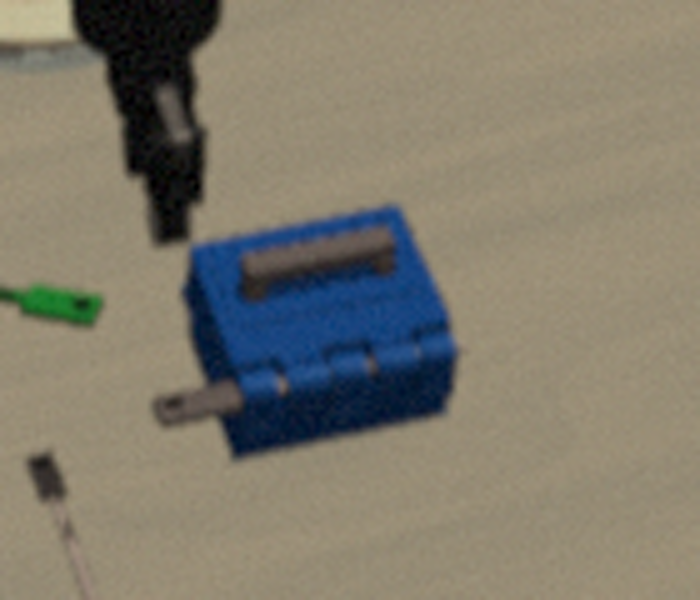

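The tab sits flush on the end knuckle at (274,139), and rod shows in the gaps. One last look at the nose end and lid level.

servo_tool(steps=[{"x": -15, "y": 40, "z": 20, "yaw": 0}, {"x": -25, "y": 80, "z": 40, "yaw": 0}, {"x": -30, "y": 100, "z": 40, "yaw": 0}, {"x": -30, "y": 100, "z": 40, "yaw": 0}, {"x": -30, "y": 100, "z": 40, "yaw": 0}])

```text
time: 24.9
ee_pos: [0.5152, 0.027, 0.2662]
tcp_rot: [-179.8, 0.2, 86.3]
wrist_force: [-0.2, -0.2, 0.1]
opening: 0.0499
```

```bash
python3 look.py w22
python3 - <<'E'
from h import *; import pickle
o,p,d=pickle.load(open('w22.pkl','rb'));C=cloud('wrist',d,o)
h=cv2.cvtColor(p,cv2.COLOR_RGB2HSV);b=(h[...,0]>95)&(h[...,0]<130)&(h[...,1]>110)
m=b&(abs(C[...,2]-.082)<.006);q=C[m];A=np.c_[q[:,:2],np.ones(len(q))];k=np.linalg.lstsq(A,q[:,2],rcond=None)[0];print('lid plane slope',k,len(q))
E
```

```text
24.9 [0.51518022 0.02701784 0.26619226] [-179.79971297    0.23443921   86.26435855] [-0.78  0.15  0.55  0.2   0.01  0.09] [ 3.1  1.4 10.1 98.9 -0.2 96.9]
lid plane slope [-0.01800423 -0.00043774  0.09140885] 16758
```

View pics/w22.png

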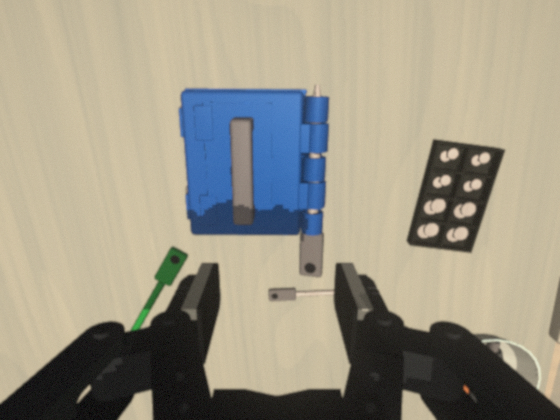

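The nose shows at the far end (317,88), the tab is flush at the near end (312,236), and the lid is level to within about 0.02 rad. Handing in.

```bash
python3 -c "
from workcell import job_done
print(job_done())"
```

```text
the job is handed in; nothing more can be done
None
```

The lid is back on the case and shut. The larger grey pin is through all five knuckles from the -y end, with its tab against the end knuckle. I let go, backed off and handed the job in at about 25 s.

**Last checks:**
- **Pin:** the nose stands out of the far knuckle, rod shows in the gaps, and the tab is flush. The final push met about 9 N without moving further.
- **Lid:** level to about 0.02 rad. After seating, its bar top was at 110 mm and all knuckle tops at about 82 mm, as they should be.
- **Other things:** I touched none of them and saw none moved, but I did not measure their positions at the end.

**What went wrong or disagreed:**
- **First grasps:** the fingertips are about 20 mm less far ahead of the TCP than stated. The first lid grasp therefore closed on top of the handle bar with about 5 N, and the first pin grasp was too high on the tab. Both were redone lower.
- **Hinge position:** the top and wrist cameras differed by about 3 mm across the hinge line. I shifted the pin +2 mm in x as a compromise, and it slid in without side force.

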